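# Gauge three spacer sleeves and sort them

## Robot

A 6-joint arm with a two-finger parallel gripper is mounted at the origin on the work surface. World frame = base frame: x ahead of the robot, y to its left, z up, the work surface at z = 0. Lengths are in mm, angles in degrees, forces in N, time in s.
With the tool pointing down it reaches from about 350 to 850 mm from the base axis. Payload 8.1 kg.
Tool frame: the origin (TCP) lies midway between the tips of the shut fingers; the grasp point (between the pads) lies hold_point_z behind it (hold_point_z is the distance from the TCP to the grasp point, in mm); z points along the fingers, x is the direction in which the jaws open and shut, and the axes are right-handed (so a half turn about z gives the same grasp; the last joint's range is limited). The gripper opens to 85 mm and grips with 20 to 120 N. Pads are 22 mm wide; open, the fingers measure 114 mm over their backs; the gripper's body (76 mm by 85 mm) begins 54 mm behind the grasp point. The pads swing forward as they close: fully open they stand 13 mm farther back than shut.
Start: joints at [68.331, 7.471, 85.268, -0, 87.261, -4.893], TCP at [173.159, 574.475, 200.892] pointing down, gripper open.
Joint ranges: [-169.43, 169.43], [-51.17, 129.36], [1.28, 143.12], [-76.62, 256.62], [0, 156.53], [-152.29, 152.29]. Speed limits (degrees/s): [136.94, 136.94, 159.86, 180, 180, 180].

## Interface

Orientations are given as [roll, pitch, yaw] about the fixed x, y, z axes, in that order (R = Rz(yaw) Ry(pitch) Rx(roll)).
In Python, from bench import * gives the robot as it stands.
- The arm moves only by the shell command python3 -m pendant 'ROWS' [OPENING] [FORCE]. ROWS is JSON, a list that holds one entry, the list of rows, each a list of 4 numbers: the shift along the tool's x, y, z normalised to -1 to 1, where 1 is 0.02 m, then the turn about the tool's z normalised to -1 to 1, where 1 is 0.08 rad. A call has exactly 10 rows; each row shifts and turns the pose as measured when the row begins, along the tool's axes as they then stand; what a row does not reach is not made up. A row lasts 1/12 s, in which the tool goes at most 41.7 mm and 7.16 degrees, less where a joint would pass 70% of its speed; a pose out of reach is approached as far as the arm can. A call with a number of a shift or a turn outside -1 to 1 is refused whole. A call with a gripper value outside its range is refused whole. OPENING is the gripper's target within -1 to 1 (fully open at 1, half-way at 0, shut at -1), set as the call begins (- or left out, the last holds). The fingers move at their own pace and stop on an object; FORCE is the grip in N (left out, the last holds). Time passes only in rows, so rows that do not move let the fingers close, or fill a call up. It gives the time, the measured TCP pose, the force and the opening at its end, in the units of the state.
- sense(): the state, without advancing time (a new reading comes with each control period).
- snapshot(name): name is "scene" or "top" or "wrist"; returns the picture (420x560x3 uint8, red, green, blue); there is no depth.
- calibration(name): a dict with "mtx" (3x3 intrinsics, pixels), "D" ([k1, k2, p1, p2, k3] as OpenCV has them; the pictures are not rectified), "world_to_cam" (4x4, takes a point from world to camera coordinates); the wrist camera has in their place "hand_eye" (4x4, takes a point from camera to tool coordinates, whose origin is the TCP and whose axes are the tool frame's). Camera axes: x right, y down, z forward; pixel columns grow to the right and rows downward; lengths in mm; the calibration is good to about 2 mm. A picture is of the moment at which its call begins: read the wrist's pose just before it. calibration takes no time and is no camera call.
- hand_in(): hands the job in, once; it reports no verdict.
The state is a dict: "time": time; "joint_pos": joint angles; "qd": joint speeds; "joint_efforts": joint torques, N m; "tool_pos": TCP position; "tcp_rot": TCP orientation; "ft_force": force on the tool from outside, world axes, zero at the start; "wrist_torque": the same for the moment, N m; "finger_gap": finger opening in mm.
Only numpy, scipy, OpenCV 4.12 (cv2) and the standard library are available. Lean on these libraries where they do the work, as an engineer would, in place of code of your own. Each camera call takes 0.05 s, during which the arm holds its last target.

## Task

Check the three aluminium sleeves on the gauge pin, one at a time, putting each away before you try the next: slide it down the pin until it sits on the base plate or stops on the pin's shoulder, and do not force it. Stand the two that go fully down upright in the grey kit tray, one in each compartment, and stand the one that stops high upright in the round steel dish. Try every sleeve, even the last, and leave the other things on the bench alone.

Things in the scene. Friction and masses are not known exactly. Their poses are not given: they have to be found in the camera images.
- sleeve_a: one of three plain aluminium spacer sleeves that look alike from outside: a tube, 36 mm outside diameter, 45 mm tall, about 0.1 kg, open at both ends, standing upright on the bench. Bore 21 mm if good, 15 mm if undersize; which one is undersize is not marked. Origin: centre of the lower end, z along the bore, upward
- sleeve_b: one of three plain aluminium spacer sleeves that look alike from outside: a tube, 36 mm outside diameter, 45 mm tall, about 0.1 kg, open at both ends, standing upright on the bench. Bore 21 mm if good, 15 mm if undersize; which one is undersize is not marked. Origin: centre of the lower end, z along the bore, upward
- sleeve_c: one of three plain aluminium spacer sleeves that look alike from outside: a tube, 36 mm outside diameter, 45 mm tall, about 0.1 kg, open at both ends, standing upright on the bench. Bore 21 mm if good, 15 mm if undersize; which one is undersize is not marked. Origin: centre of the lower end, z along the bore, upward
- gauge: fixed steel gauge: square base plate 80 x 80 x 16 mm with an upright pin in its middle. Above the plate the pin is 18 mm in diameter for 35 mm, then a 45 degree shoulder 3 mm high narrows it to a 12 mm nose; tip 50 mm above the plate. Origin: centre of the plate's underside
- gauge_seat (a point): point on the pin's axis at the top face of the base plate (16 mm above the bench), z up. A good sleeve slides freely down until its lower end is here; the undersize one passes the nose and stops on the shoulder, its lower end about 36 mm above this point. A good sleeve held off centre may bind on the way
- tray: fixed shallow grey plastic kit tray, 90 mm (its x) by 157 mm (its y), 13 mm high, walls and middle divider 4 mm, floor 4 mm thick; the divider makes two compartments of about 82 x 72 mm. Origin: centre of the underside, on the bench
- tray_left (a point): centre of the floor of the tray's compartment on its +y side (4 mm above the bench)
- tray_right (a point): centre of the floor of the tray's compartment on its -y side (4 mm above the bench)
- dish: fixed round steel reject dish, 108 mm across the rim, 13 mm high, flat floor about 94 mm across and 4 mm thick. Origin: centre of the underside, on the bench
- dish_in (a point): centre of the dish's floor (4 mm above the bench)
- screwdriver: bystander: a black-handled screwdriver, about 150 mm long, lying on the bench beyond the work
- carton: bystander: a closed cardboard carton 70 x 90 x 50 mm; origin centre of underside
- jar: bystander: a glass jar with black lid, 52 mm diameter, 70 mm tall; origin centre of underside
Things that resemble listed ones, but are neither listed nor needed, are in the scene too. Leave any orange look-alike of the sleeve_c alone.

How it is judged (in metres and radians):
On the way, in this order (a step that is already met when the one before it is completed fails the run):
1. a first sleeve has been tried on the gauge pin: down on the plate if it fits, resting on the shoulder if not (((horizontal distance between sleeve_a and gauge_seat below 0.004 m and angle between sleeve_a's own z axis and vertical below 0.1 rad and z of sleeve_a in the frame of gauge_seat below 0.004 m) or (horizontal distance between sleeve_b and gauge_seat below 0.004 m and angle between sleeve_b's own z axis and vertical below 0.1 rad and z of sleeve_b in the frame of gauge_seat below 0.041 m and contact force between sleeve_b and gauge above 0.3 N) or (horizontal distance between sleeve_c and gauge_seat below 0.004 m and angle between sleeve_c's own z axis and vertical below 0.1 rad and z of sleeve_c in the frame of gauge_seat below 0.004 m))), for 0.1 s.
2. with one sleeve put away in its right place, a second is tried on the pin ((((horizontal distance between sleeve_a and gauge_seat below 0.004 m and angle between sleeve_a's own z axis and vertical below 0.1 rad and z of sleeve_a in the frame of gauge_seat below 0.004 m) and ((horizontal distance between sleeve_b and dish_in below 0.036 m and z of sleeve_b in the frame of dish_in between -0.004 and 0.004 m and angle between sleeve_b's own z axis and vertical below 0.1 rad) or ((horizontal distance between sleeve_c and tray_left below 0.029 m and z of sleeve_c in the frame of tray_left between -0.004 and 0.004 m and angle between sleeve_c's own z axis and vertical below 0.1 rad) or (horizontal distance between sleeve_c and tray_right below 0.029 m and z of sleeve_c in the frame of tray_right between -0.004 and 0.004 m and angle between sleeve_c's own z axis and vertical below 0.1 rad)))) or ((horizontal distance between sleeve_b and gauge_seat below 0.004 m and angle between sleeve_b's own z axis and vertical below 0.1 rad and z of sleeve_b in the frame of gauge_seat below 0.041 m and contact force between sleeve_b and gauge above 0.3 N) and (((horizontal distance between sleeve_a and tray_left below 0.029 m and z of sleeve_a in the frame of tray_left between -0.004 and 0.004 m and angle between sleeve_a's own z axis and vertical below 0.1 rad) or (horizontal distance between sleeve_a and tray_right below 0.029 m and z of sleeve_a in the frame of tray_right between -0.004 and 0.004 m and angle between sleeve_a's own z axis and vertical below 0.1 rad)) or ((horizontal distance between sleeve_c and tray_left below 0.029 m and z of sleeve_c in the frame of tray_left between -0.004 and 0.004 m and angle between sleeve_c's own z axis and vertical below 0.1 rad) or (horizontal distance between sleeve_c and tray_right below 0.029 m and z of sleeve_c in the frame of tray_right between -0.004 and 0.004 m and angle between sleeve_c's own z axis and vertical below 0.1 rad)))) or ((horizontal distance between sleeve_c and gauge_seat below 0.004 m and angle between sleeve_c's own z axis and vertical below 0.1 rad and z of sleeve_c in the frame of gauge_seat below 0.004 m) and (((horizontal distance between sleeve_a and tray_left below 0.029 m and z of sleeve_a in the frame of tray_left between -0.004 and 0.004 m and angle between sleeve_a's own z axis and vertical below 0.1 rad) or (horizontal distance between sleeve_a and tray_right below 0.029 m and z of sleeve_a in the frame of tray_right between -0.004 and 0.004 m and angle between sleeve_a's own z axis and vertical below 0.1 rad)) or (horizontal distance between sleeve_b and dish_in below 0.036 m and z of sleeve_b in the frame of dish_in between -0.004 and 0.004 m and angle between sleeve_b's own z axis and vertical below 0.1 rad))))), for 0.1 s.
3. with two sleeves put away in their right places, the third is tried on the pin ((((horizontal distance between sleeve_a and gauge_seat below 0.004 m and angle between sleeve_a's own z axis and vertical below 0.1 rad and z of sleeve_a in the frame of gauge_seat below 0.004 m) and (horizontal distance between sleeve_b and dish_in below 0.036 m and z of sleeve_b in the frame of dish_in between -0.004 and 0.004 m and angle between sleeve_b's own z axis and vertical below 0.1 rad) and ((horizontal distance between sleeve_c and tray_left below 0.029 m and z of sleeve_c in the frame of tray_left between -0.004 and 0.004 m and angle between sleeve_c's own z axis and vertical below 0.1 rad) or (horizontal distance between sleeve_c and tray_right below 0.029 m and z of sleeve_c in the frame of tray_right between -0.004 and 0.004 m and angle between sleeve_c's own z axis and vertical below 0.1 rad))) or ((horizontal distance between sleeve_b and gauge_seat below 0.004 m and angle between sleeve_b's own z axis and vertical below 0.1 rad and z of sleeve_b in the frame of gauge_seat below 0.041 m and contact force between sleeve_b and gauge above 0.3 N) and ((horizontal distance between sleeve_a and tray_left below 0.029 m and z of sleeve_a in the frame of tray_left between -0.004 and 0.004 m and angle between sleeve_a's own z axis and vertical below 0.1 rad) or (horizontal distance between sleeve_a and tray_right below 0.029 m and z of sleeve_a in the frame of tray_right between -0.004 and 0.004 m and angle between sleeve_a's own z axis and vertical below 0.1 rad)) and ((horizontal distance between sleeve_c and tray_left below 0.029 m and z of sleeve_c in the frame of tray_left between -0.004 and 0.004 m and angle between sleeve_c's own z axis and vertical below 0.1 rad) or (horizontal distance between sleeve_c and tray_right below 0.029 m and z of sleeve_c in the frame of tray_right between -0.004 and 0.004 m and angle between sleeve_c's own z axis and vertical below 0.1 rad))) or ((horizontal distance between sleeve_c and gauge_seat below 0.004 m and angle between sleeve_c's own z axis and vertical below 0.1 rad and z of sleeve_c in the frame of gauge_seat below 0.004 m) and ((horizontal distance between sleeve_a and tray_left below 0.029 m and z of sleeve_a in the frame of tray_left between -0.004 and 0.004 m and angle between sleeve_a's own z axis and vertical below 0.1 rad) or (horizontal distance between sleeve_a and tray_right below 0.029 m and z of sleeve_a in the frame of tray_right between -0.004 and 0.004 m and angle between sleeve_a's own z axis and vertical below 0.1 rad)) and (horizontal distance between sleeve_b and dish_in below 0.036 m and z of sleeve_b in the frame of dish_in between -0.004 and 0.004 m and angle between sleeve_b's own z axis and vertical below 0.1 rad)))), for 0.1 s.
At the end, for the whole second after the job is handed in: The two sleeves that fit stand upright (within about 6 degrees) on the floor of the tray, one in each compartment; the undersize sleeve stands upright on the floor of the dish; all three at rest ((((horizontal distance between sleeve_a and tray_left below 0.029 m and z of sleeve_a in the frame of tray_left between -0.004 and 0.004 m and angle between sleeve_a's own z axis and vertical below 0.1 rad) and (horizontal distance between sleeve_c and tray_right below 0.029 m and z of sleeve_c in the frame of tray_right between -0.004 and 0.004 m and angle between sleeve_c's own z axis and vertical below 0.1 rad)) or ((horizontal distance between sleeve_c and tray_left below 0.029 m and z of sleeve_c in the frame of tray_left between -0.004 and 0.004 m and angle between sleeve_c's own z axis and vertical below 0.1 rad) and (horizontal distance between sleeve_a and tray_right below 0.029 m and z of sleeve_a in the frame of tray_right between -0.004 and 0.004 m and angle between sleeve_a's own z axis and vertical below 0.1 rad))) and horizontal distance between sleeve_b and dish_in below 0.036 m and z of sleeve_b in the frame of dish_in between -0.004 and 0.004 m and angle between sleeve_b's own z axis and vertical below 0.1 rad and linear speed of each of sleeve_a, sleeve_b, sleeve_c below 0.02 m/s); the robot touches nothing.
It fails at once if a sleeve is forced on the gauge (pressed with more than 60 N) (contact force between any of sleeve_a, sleeve_b, sleeve_c and gauge above 60 N).
It fails at once if another thing on the bench is shoved aside (moved more than 30 mm) (distance of any of screwdriver, carton, jar from where it was at the start of the episode above 0.03 m).
It also fails if it takes over 69 s, if anything falls off the work surface, if the arm or the gripper's body presses on something with over 40 N, if the wrist force passes 120 N, or if a joint passes its speed limit or range.

## Working session

There is one attempt and no reset: what is moved stays moved. The work goes in short steps, Python scripts to look and compute and a shell command to move; the robot and the scene stay as the last step left them, time stands still between calls to the robot, and variables do not carry over. Pictures are saved under pics/ and viewed, and the job is handed in when it is done.

```bash
mkdir -p pics; ls
python3 - <<'E'
from bench import *
import cv2
print(sense())
for n in("scene","top","wrist"):
    cv2.imwrite(f"pics/{n}0.png",snapshot(n)[:,:,::-1]); print(n,calibration(n))
E
```

```text
pics
{'time': 0.0, 'joint_pos': array([ 6.83314205e+01,  7.51468912e+00,  8.53295729e+01,  5.92152748e-04,
        8.72616400e+01, -4.89491395e+00]), 'qd': array([ 0.06861061,  0.04660017, -0.09286138, -0.10532088, -0.12780897,
        0.00306396]), 'joint_efforts': array([-1.75119829e-03, -5.69435048e+01, -5.00524771e+01, -3.15081497e-04,
        1.56302151e-02, -2.18027265e-05]), 'tool_pos': array([172.92348534, 573.90744037, 199.84603956]), 'tcp_rot': array([-1.79990374e+02,  1.05465271e-01,  7.32263145e+01]), 'ft_force': array([-0.19336667, -0.42061608, -0.7072537 ]), 'wrist_torque': array([ 0.01438558, -0.02286942,  0.05712167]), 'finger_gap': 85.30570786748521}
scene {'mtx': array([[417.16854769,   0.        , 280.01779074],
       [  0.        , 417.16854769, 208.71861951],
       [  0.        ,   0.        ,   1.        ]]), 'D': array([-0.02243098,  0.        ,  0.        ,  0.        ,  0.        ]), 'world_to_cam': array([[ 4.21088590e-01,  9.06833027e-01, -1.83918547e-02,
        -2.01115945e+02],
       [ 6.44809344e-01, -3.13555225e-01, -6.97068168e-01,
        -3.44922
[... 682 characters left out ...]
75272e+03],
       [ 0.00000000e+00,  0.00000000e+00,  0.00000000e+00,
         1.00000000e+00]])}
wrist {'mtx': array([[340.86764976,   0.        , 281.3788357 ],
       [  0.        , 340.86764976, 214.03891866],
       [  0.        ,   0.        ,   1.        ]]), 'D': array([-0.03979116,  0.        ,  0.        ,  0.        ,  0.        ]), 'hand_eye': array([[ 9.99999982e-01,  1.56824055e-04,  1.05019269e-04,
        -8.03342349e-01],
       [-1.79797271e-04,  9.60776213e-01,  2.77324784e-01,
        -7.03104809e+01],
       [-5.74088183e-05, -2.77324798e-01,  9.60776224e-01,
        -1.74217903e+02],
       [ 0.00000000e+00,  0.00000000e+00,  0.00000000e+00,
         1.00000000e+00]])}
```

View pics/scene0.png

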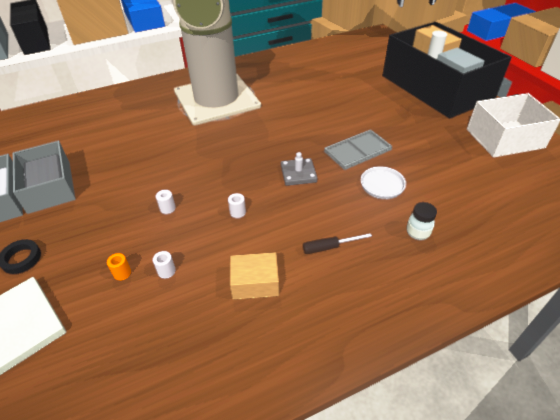

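View pics/top0.png

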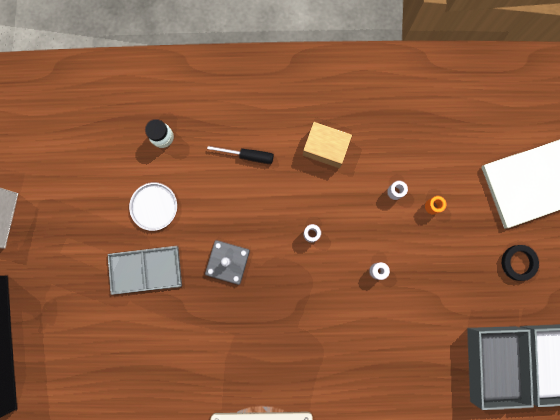

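View pics/wrist0.png

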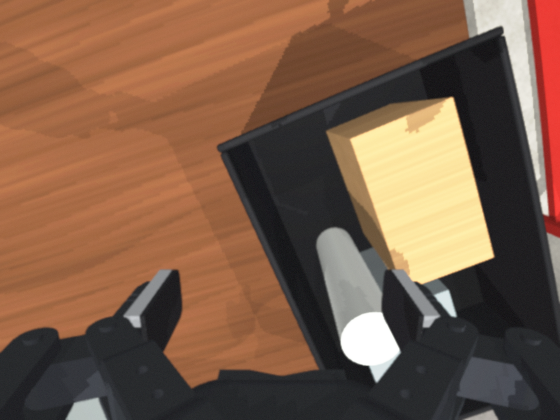

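The scene view shows three grey-white sleeves at (166,202), (237,205) and (165,264), with the orange decoy at (119,267). It also shows the gauge at (298,168), the tray at (358,148) and the dish at (383,183). The top view has the sleeves at (313,233), (380,271) and (399,189), the gauge at (226,262), the tray at (145,270) and the dish at (153,207). The wrist view shows only the black bin.

```bash
cat > h.py <<'E'
from bench import *
import numpy as np, cv2
from scipy.spatial.transform import Rotation as R
def tool(s=None):
    s=s or sense(); T=np.eye(4); T[:3,:3]=R.from_euler('xyz',s['tcp_rot'],degrees=True).as_matrix(); T[:3,3]=s['tool_pos']; return T
def cast(name,pts,z,T=None):
    c=calibration(name); p=cv2.undistortPoints(np.array(pts,float).reshape(-1,1,2),c['mtx'],np.array(c['D'])).reshape(-1,2)
    d=np.c_[p,np.ones(len(p))]
    W=(T@c['hand_eye']) if name=='wrist' else np.linalg.inv(c['world_to_cam'])
    d=d@W[:3,:3].T; o=W[:3,3]; return o+d*((z-o[2])/d[:,2])[:,None]
def proj(name,pts,T=None):
    c=calibration(name); M=np.linalg.inv(T@c['hand_eye']) if name=='wrist' else c['world_to_cam']
    return cv2.projectPoints(np.array(pts,float).reshape(-1,3),cv2.Rodrigues(M[:3,:3])[0],M[:3,3],c['mtx'],np.array(c['D']))[0].reshape(-1,2)
E
python3 - <<'E'
from h import *
im=cv2.imread('pics/top0.png'); big=cv2.resize(im[110:310,90:460],None,fx=2.1,fy=2.1,interpolation=cv2.INTER_CUBIC)
cv2.imwrite('pics/topcrop.png',big)
sc=cv2.imread('pics/scene0.png'); 
def show(n,p,z): print(n,cast('top',p,z).round(1).tolist())
show('sl',[(312.5,232.5),(380,271),(399,188.5),(438,204)],45)
show('pintip',[(226,262)],66)
show('dish',[(153.5,206.5)],13)
show('traycorn',[(108,253.5),(178.5,247),(182,287.5),(111,294.5)],13)
# ratio blobs
for n,i,z in(('top',im,45),('scene',sc,45)):
    h=cv2.cvtColor(i,cv2.COLOR_BGR2HSV); m=((h[...,1]<60)&(h[...,2]>150)).astype('uint8')
    k,_,st,ce=cv2.connectedComponentsWithStats(m)
    for j in range(1,k):
        if 20<st[j,4]<3000: print(n,st[j].tolist(),ce[j].round(1),cast(n,[ce[j]],z).round(0).tolist())
E
```

```text
sl [[491.4, -116.2, 45.0], [406.9, -257.9, 45.0], [583.5, -306.2, 45.0], [548.2, -389.9, 45.0]]
pintip [[431.0, 66.7, 66.0]]
dish [[557.2, 235.0, 13.0]]
traycorn [[453.6, 336.1, 13.0], [466.2, 177.8, 13.0], [377.6, 169.6, 13.0], [363.4, 327.6, 13.0]]
top [155, 3, 13, 19, 109] [160.5  12.4] [[1006.0, 222.0, 45.0]]
top [124, 23, 18, 12, 102] [132.   28.9] [[967.0, 287.0, 45.0]]
top [279, 35, 7, 6, 21] [282.1  37.4] [[935.0, -59.0, 45.0]]
top [150, 124, 23, 22, 154] [164.2 137.8] [[706.0, 206.0, 45.0]]
top [207, 146, 33, 8, 99] [222.7 149.7] [[676.0, 76.0, 45.0]]
top [391, 181, 17, 16, 166] [398.9 188.6] [[583.0, -306.0, 45.0]]
top [129, 182, 48, 49, 1812] [152.8 206.2] [[554.0, 228.0, 45.0]]
top [0, 188, 18, 60, 687] [  6.  213.2] [[543.0, 561.0, 45.0]]
top [304, 224, 17, 18, 174] [312.  232.5] [[491.0, -115.0, 45.0]]
top [215, 243, 6, 6, 30] [217.7 245.2] [[467.0, 87.0, 45.0]]
top [108, 249, 40, 6, 49] [127.4 251.7] [[456.0, 282.0, 45.0]]
top [176, 249, 5, 35, 43] [177.8 266.1] [[424.0, 172.0, 45.0]]
top [111, 250, 69, 43, 2148] [144.  271.4] [[413.0, 245.0, 45.0]]
top [241, 250, 6, 6
[... 907 characters left out ...]
 447] [346. 154.] [[464.0, 188.0, 45.0]]
scene [295, 152, 8, 20, 131] [298.3 161.7] [[439.0, 68.0, 45.0]]
scene [0, 154, 8, 42, 235] [  3.7 179.6] [[185.0, -595.0, 45.0]]
scene [361, 166, 45, 33, 1154] [382.9 182.1] [[590.0, 210.0, 45.0]]
scene [13, 168, 2, 24, 35] [ 13.3 181.5] [[204.0, -574.0, 45.0]]
scene [310, 173, 5, 5, 21] [312. 175.] [[497.0, 75.0, 45.0]]
scene [156, 190, 19, 24, 346] [164.9 201.4] [[431.0, -261.0, 45.0]]
scene [228, 193, 18, 25, 360] [236.5 205. ] [[512.0, -121.0, 45.0]]
scene [407, 215, 28, 25, 440] [419.1 228.4] [[742.0, 195.0, 45.0]]
scene [339, 234, 33, 9, 111] [354.7 237.8] [[705.0, 62.0, 45.0]]
scene [153, 251, 22, 28, 445] [163.4 264.1] [[601.0, -306.0, 45.0]]
```

View pics/topcrop.png

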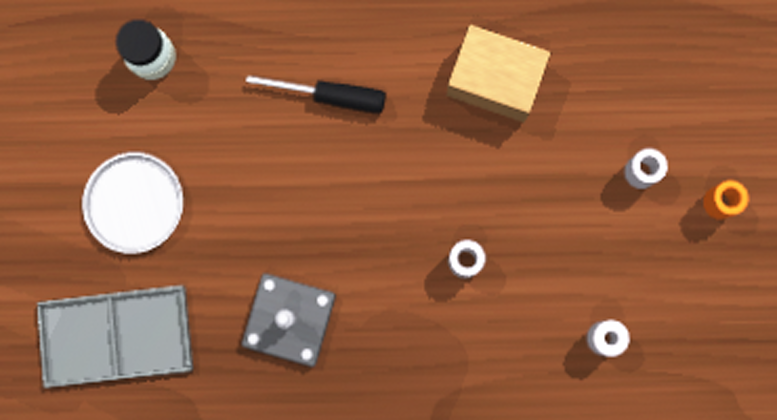

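```bash
python3 -m pendant '[[[0,0,-1,-0.37],[0,0,-1,-0.37],[-1,0.5,0,-0.37],[-1,0.7,0,-0.37],[-1,0.7,0,-0.37],[-1,0.7,0,-0.37],[-1,0.7,0,-0.37],[-1,0.7,0,-0.37],[-1,0.7,0,-0.37],[-1,0.7,0,-0.37]]]' 0.4 40
```

```text
time: 0.98
tool_pos: [259.0, 396.9, 237.1]
tcp_rot: [-179.7, 0.5, 91.3]
ft_force: [0.6, 0.2, 0.1]
finger_gap: 59.6
```

```bash
python3 -m pendant '[[[-1,0.5,0,0.28],[-1,0.5,0,0],[-1,0.5,0,0],[-1,0.5,0,0],[-1,0.5,0,0],[-1,0.5,0.3,0],[-1,0.5,0.3,0],[-1,0.5,0.3,0],[-1,0.5,0.3,0],[-1,0.5,0.3,0]]]'; python3 -m pendant '[[[-1,0.5,0.3,0],[-1,0.5,0.3,0],[-1,0.5,0.3,0],[-1,0.5,0.3,0],[-1,0.5,0,0],[-0.7,0.5,0,0],[-0.3,0.3,0,0],[0,0.1,0,0],[0,0,0,0],[0,0,0,0]]]'
python3 - <<'E'
from h import *
T=tool(); im=snapshot('wrist'); cv2.imwrite('pics/w1.png',im[:,:,::-1]); np.save('T1.npy',T); print(T.round(4), sense()['joint_pos'])
E
```

```text
time: 1.82
tool_pos: [363.2, 185.9, 206.8]
tcp_rot: [-179.8, 0.5, 90.2]
ft_force: [0.3, 0.3, -0.1]
finger_gap: 59.4
time: 2.65
tool_pos: [432.1, 56.2, 178.6]
tcp_rot: [-179.5, 0.5, 89.9]
ft_force: [-0.5, -0.0, -0.2]
finger_gap: 59.8
[[ 2.600000e-03  1.000000e+00 -9.000000e-03  4.321408e+02]
 [ 1.000000e+00 -2.700000e-03 -9.100000e-03  5.619820e+01]
 [-9.100000e-03 -9.000000e-03 -9.999000e-01  1.786494e+02]
 [ 0.000000e+00  0.000000e+00  0.000000e+00  1.000000e+00]] [  1.15502122 -17.62228777 111.20459726  -0.50840419  86.94526548
 -88.6928005 ]
```

View pics/w1.png

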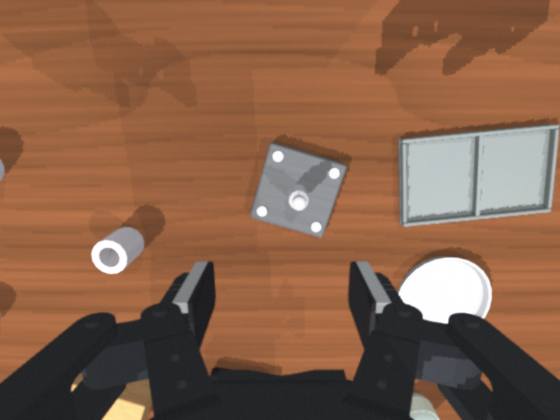

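The wrist view shows the gauge plate, with the pin tip near (298,201) and four bolts. The tray is at (480,175), the dish at (446,290) and a sleeve at (110,255).

Run:
```python
from h import *
T=np.load('T1.npy'); im=cv2.imread('pics/w1.png')
h=cv2.cvtColor(im,cv2.COLOR_BGR2HSV); m=((h[...,1]<60)&(h[...,2]>185)).astype('uint8'); m[260:]=0
k,_,st,ce=cv2.connectedComponentsWithStats(m)
for j in range(1,k):
    if st[j,4]>15: print(st[j].tolist(),ce[j].round(1),[cast('wrist',[ce[j]],z,T).round(1)[0,:2].tolist() for z in(16,66)])
print('tray',cast('wrist',[(401,139),(556,126),(551,212),(404,225)],13,T).round(1).tolist())
print('dish',cast('wrist',[(398,293),(491,293)],13,T).round(1).tolist())
cv2.imwrite('pics/w1c.png',cv2.resize(im[130:250,70:360],None,fx=2.7,fy=2.7,interpolation=cv2.INTER_CUBIC))
```

```text
[404, 127, 152, 90, 9007] [474.5 172.2] [[413.8, 247.5], [406.3, 219.3]]
[404, 146, 2, 74, 109] [404.4 184.9] [[426.8, 177.8], [417.4, 159.9]]
[553, 147, 3, 28, 28] [554.  160.5] [[401.4, 327.8], [395.8, 287.7]]
[272, 151, 12, 11, 106] [277.4 156. ] [[398.1, 50.1], [392.9, 51.2]]
[329, 168, 11, 11, 102] [334. 173.] [[414.9, 106.3], [407.3, 99.0]]
[289, 191, 20, 20, 298] [298.3 200.5] [[443.0, 71.1], [431.2, 69.0]]
[256, 206, 11, 11, 96] [261.3 211. ] [[454.1, 33.3], [440.6, 36.8]]
[311, 222, 11, 11, 93] [315.7 226.6] [[470.9, 89.4], [454.9, 84.7]]
[91, 240, 37, 20, 405] [107.9 249.1] [[496.5, -132.9], [476.8, -104.7]]
[435, 258, 30, 2, 49] [449.7 258.6] [[506.9, 234.4], [485.6, 208.2]]
tray [[381.7, 171.3, 13.0], [367.8, 325.5, 13.0], [455.8, 338.3, 13.0], [470.0, 182.4, 13.0]]
dish [[549.3, 183.4, 13.0], [550.2, 289.1, 13.0]]
```

View pics/w1c.png

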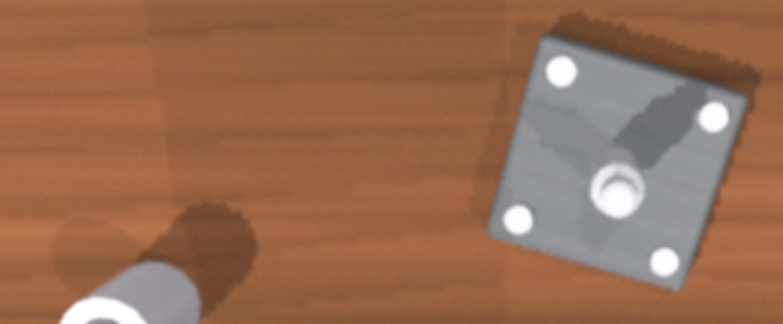

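```bash
python3 -m pendant '[[[-1,0.4,0,0],[-1,0.4,0,0],[-1,0.4,0,0],[-1,0.4,0,0],[-1,0.4,0.3,0],[-1,0.4,0.3,0],[-1,0.4,0.3,0],[-1,0.4,0.3,0],[-0.7,0.1,0,0],[-0.3,0,0,0]]]'
python3 - <<'E'
from h import *
T=tool(); im=snapshot('wrist'); cv2.imwrite('pics/w2.png',im[:,:,::-1]); np.save('T2.npy',T); print(T[:3,3], sense()['tcp_rot'])
E
```

```text
time: 3.53
tool_pos: [501.4, -118.3, 156.7]
tcp_rot: [-179.7, 0.4, 91.0]
ft_force: [0.8, 0.8, 0.7]
finger_gap: 59.7
[ 501.39518559 -118.29941429  156.70492549] [-179.71101607    0.36108979   90.97686491]
```

View pics/w2.png

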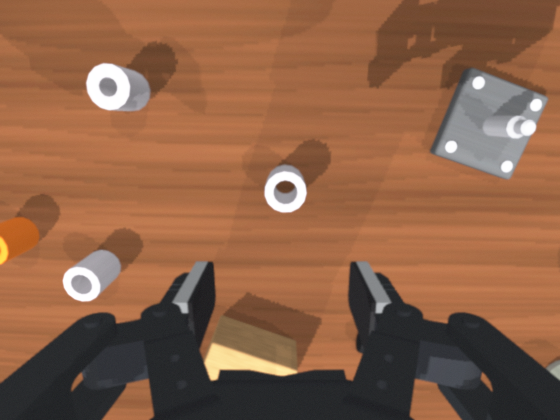

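The sleeve rim is at (285,189) between the fingers, and its bore looks large. The other two sleeves are at (108,87) and (90,280), with the orange decoy at the left edge.

```bash
cat >> h.py <<'E'
def rim(im,box,thr=200):  # bgr image, box x0,y0,x1,y1 -> outer contour min enclosing ellipse of bright rim
    x0,y0,x1,y1=box; h=cv2.cvtColor(im,cv2.COLOR_BGR2HSV)[y0:y1,x0:x1]
    m=((h[...,1]<50)&(h[...,2]>thr)).astype('uint8')
    cs,_=cv2.findContours(m,cv2.RETR_EXTERNAL,cv2.CHAIN_APPROX_NONE); c=max(cs,key=cv2.contourArea)
    e=cv2.fitEllipse(cv2.convexHull(c)); return np.array(e[0])+[x0,y0],e[1]
E
python3 - <<'E'
from h import *
T=np.load('T2.npy'); im=cv2.imread('pics/w2.png')
for b in((250,150,320,225),(75,50,160,125),(50,240,125,305)):
    c,ax=rim(im,b); print(c,ax,cast('wrist',[c],45,T).round(1))
print(cast('wrist',[(528,128)],66,T))
E
```

```text
[285.03448486 191.54100418] (41.12815856933594, 41.835025787353516) [[ 492.8 -116.8   45. ]]
[107.77326965  86.1536293 ] (42.36918258666992, 47.720680236816406) [[ 408.8 -260.9   45. ]]
[ 81.26375771 283.53010941] (32.4020881652832, 39.26023864746094) [[ 584.9 -307.7   45. ]]
[[434.44638678  68.8970588   66.        ]]
```

```bash
python3 -m pendant '[[[0.07,-0.4,0,0.2],[0,0,1,0],[0,0,1,0],[0,0,1,0],[0,0,1,0],[0,0,1,0],[0,0,1,0],[0,0,0.4,0],[0,0,0.2,0],[0,0,0,0]]]'; python3 -c "
from h import *
s=sense();print(s['tool_pos'],s['tcp_rot'])"
```

```text
time: 4.42
tool_pos: [490.1, -105.8, 25.3]
tcp_rot: [179.9, 0.3, 90.2]
ft_force: [-0.5, 0.4, -0.7]
finger_gap: 60.2
[ 490.12076078 -105.7507273    25.2947582 ] [179.89822194   0.29569371  90.15564949]
```

```bash
python3 -m pendant '[[[-0.55,0.13,0,0],[0,0,0.2,0],[0,0,0.2,0],[0,0,0.1,0],[0,0,0,0],[0,0,0,0],[0,0,0,0],[0,0,0,0],[0,0,0,0],[0,0,0,0]]]'; python3 -c "
from h import *
s=sense();print(s['tool_pos'],s['tcp_rot'])
T=tool(); im=snapshot('wrist'); cv2.imwrite('pics/w3.png',im[:,:,::-1])"
```

```text
time: 5.25
tool_pos: [497.2, -118.9, 20.4]
tcp_rot: [179.4, 0.5, 90.1]
ft_force: [0.6, 0.0, -1.4]
finger_gap: 59.8
[ 497.22848951 -118.94466439   20.44031714] [179.41799486   0.45286428  90.12928746]
```

View pics/w3.png

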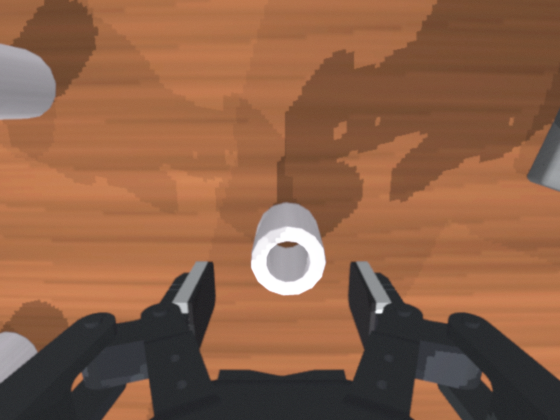

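```bash
python3 -m pendant '[[[0.1,-0.2,0.2,0],[0,0,0.1,0],[0,0,0,0],[0,0,0,0],[0,0,0,0],[0,0,0,0],[0,0,0,0],[0,0,0,0],[0,0,0,0],[0,0,0,0]]]' -1 40; python3 -c "
from h import *
s=sense();print(s['tool_pos'],s['tcp_rot'],s['ft_force'])
T=tool(); im=snapshot('wrist'); cv2.imwrite('pics/w4.png',im[:,:,::-1])
s=sense();print(s['tool_pos'],s['tcp_rot'])
for i in range(3):
  snapshot('top');s=sense();print(s['tool_pos'],s['tcp_rot'],s['ft_force'])
"
```

```text
time: 6.13
tool_pos: [499.2, -110.8, 21.2]
tcp_rot: [178.7, -0.0, 90.2]
ft_force: [-0.5, -0.1, -1.0]
finger_gap: 0.1
[ 499.24852175 -110.7522268    21.21962093] [ 1.78742272e+02 -3.73378495e-02  9.01831957e+01] [-0.54992783 -0.08920671 -1.0098092 ]
[ 499.09736911 -110.71209451   21.09163469] [ 1.78759969e+02 -4.50907823e-02  9.01804770e+01]
[ 499.11890364 -110.69494766   21.11197149] [ 1.78758912e+02 -4.90210988e-02  9.01756332e+01] [ 0.69750194  0.95218126 -0.29088484]
[ 499.21160292 -110.67985018   21.20447604] [ 1.78750284e+02 -4.82612082e-02  9.01801346e+01] [ 0.63785837 -0.206018    0.24389082]
[ 499.33426738 -110.69704876   21.3211498 ] [ 1.78737407e+02 -4.69347132e-02  9.01780087e+01] [-0.91259677  0.24433414 -1.10950129]
```

View pics/w4.png

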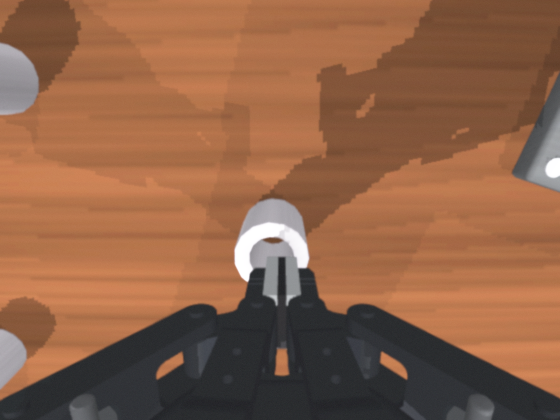

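Run:
```python
from h import *
s=sense(); T=tool(s); print(T.round(3))
im=cv2.imread('pics/w4.png')
print(cast('wrist',[(272,246)],45,T))
print(proj('wrist',[T[:3,3],(492.8,-116.8,45),(492.8,-116.8,0)],T))
im=snapshot('top'); cv2.imwrite('pics/t5.png',cv2.resize(im[180:300,220:420],None,fx=4,fy=4)[:,:,::-1])
im=snapshot('scene'); cv2.imwrite('pics/s5.png',cv2.resize(im[100:300,100:340],None,fx=3,fy=3)[:,:,::-1])
```

```text
[[-3.00000e-03  1.00000e+00  2.20000e-02  4.99334e+02]
 [ 1.00000e+00  3.00000e-03  1.00000e-03 -1.10697e+02]
 [ 1.00000e-03  2.20000e-02 -1.00000e+00  2.13210e+01]
 [ 0.00000e+00  0.00000e+00  0.00000e+00  1.00000e+00]]
[[ 487.38364402 -115.94444896   45.        ]]
[[282.77056161 249.46003328]
 [270.26382719 256.51229639]
 [272.52285383 225.35594928]]
```

View pics/t5.png

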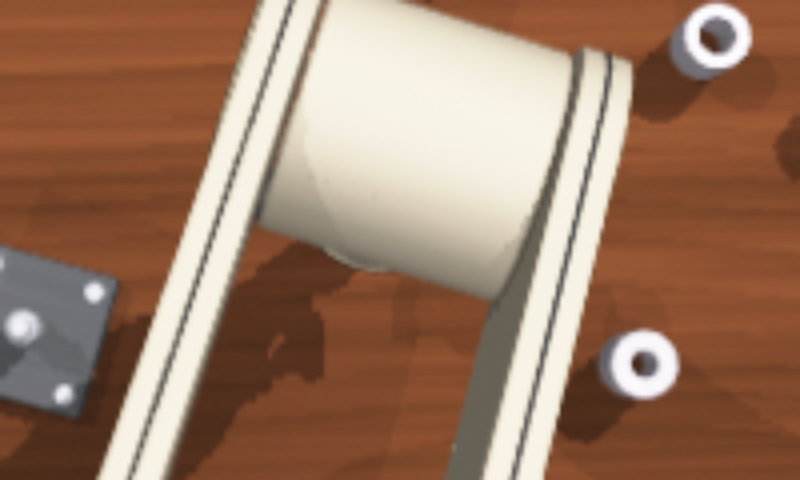

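View pics/s5.png

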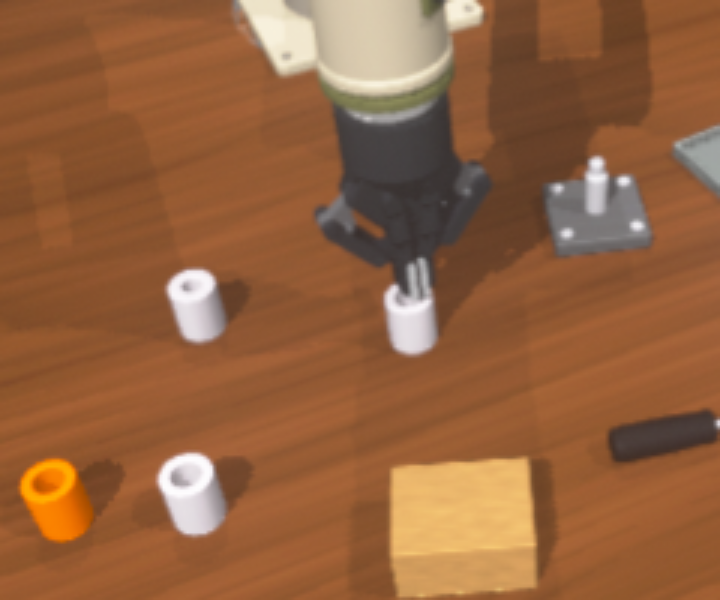

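Run:
```python
from h import *
im=cv2.imread('pics/w4.png'); a=cv2.resize(im[190:330,200:360],None,fx=4,fy=4,interpolation=cv2.INTER_CUBIC)
b=cv2.imread('pics/s5.png'); b=cv2.resize(b[200:380,350:520],None,fx=3,fy=3)[:560]
cv2.imwrite('pics/z1.png',a); cv2.imwrite('pics/z2.png',b)
```

```text
(no output)
```

View pics/z1.png

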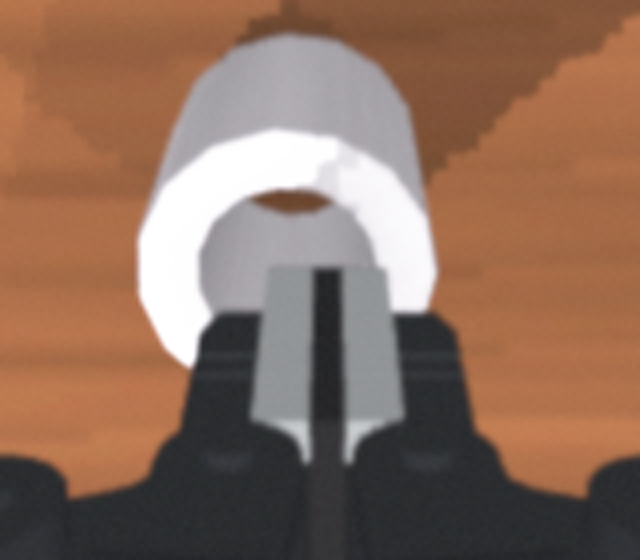

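View pics/z2.png

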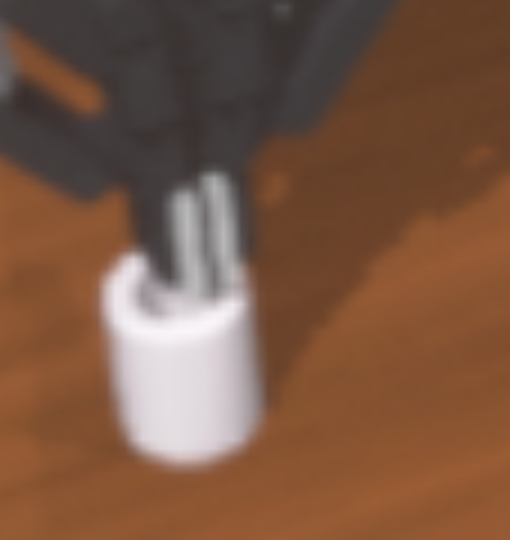

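Run:
```python
from h import *
s=sense(); T=tool(s); p=T[:3,3]; print(p,s['joint_pos'],s['finger_gap'])
for z in (0,10,20,30,40,50): print(z,proj('scene',[p+[0,0,z]]))
print('rim',proj('scene',[[492.8,-116.8,45],[487.4,-116,45]]))
```

```text
[ 499.54913559 -110.71917146   21.53275316] [ -18.59083534    2.12281084  110.5683368     0.4944802    66.10533109
 -108.96865826] 0.06785364028268343
0 [[239.60267676 207.34943652]]
10 [[239.21222059 204.23862719]]
20 [[238.81586151 201.07995682]]
30 [[238.41346789 197.87233767]]
40 [[238.00490423 194.61464961]]
50 [[237.59003108 191.30573894]]
rim [[235.04934766 198.90237555]
 [234.53530351 197.27487495]]
```

```bash
python3 -m pendant '[[[0,0,-0.5,0],[-0.15,-0.15,0,0],[-0.15,-0.15,0,0],[0,0,0,0],[0,0,0,0],[0,0,0,0],[0,0,0.3,0],[0,0,0.3,0],[0,0,0.3,0],[0,0,0.2,0]]]' 0.4; python3 -c "
from h import *
s=sense();T=tool(s);print(s['tool_pos'],s['tcp_rot'],s['ft_force'])
im=snapshot('wrist')[:,:,::-1].copy(); cv2.imwrite('pics/w6.png',im)
c,a=rim(im,(215,215,345,310)); print(c,a,cast('wrist',[c],45,T))
im=snapshot('scene'); cv2.imwrite('pics/s6.png',cv2.resize(im[130:260,150:320],None,fx=4,fy=4)[:,:,::-1])
"
```

```text
time: 7.27
tool_pos: [494.0, -118.1, 9.6]
tcp_rot: [178.6, 0.0, 90.2]
ft_force: [-0.3, -0.3, -0.2]
finger_gap: 59.8
[ 493.98910245 -118.05115886    9.6426307 ] [1.78585567e+02 1.39342515e-02 9.01525415e+01] [-0.26269658 -0.27855323 -0.1514043 ]
[286.77021027 277.70880127] (70.73405456542969, 78.58236694335938) [[ 492.40948962 -116.39169195   45.        ]]
```

View pics/w6.png

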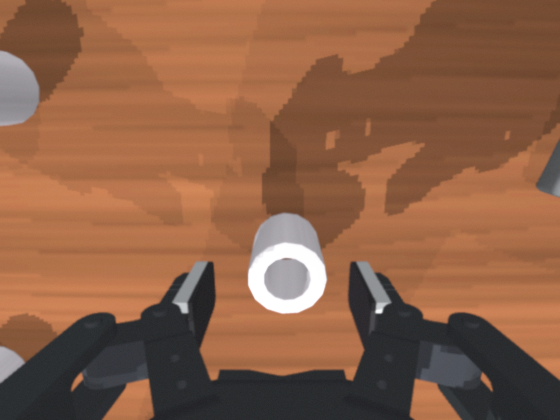

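View pics/s6.png

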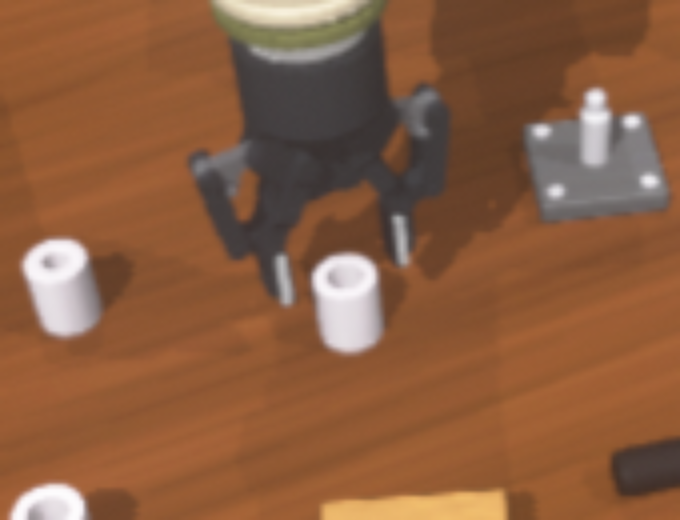

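Run:
```python
from h import *
for z in (0,10,20,30,40,50): print(z,proj('scene',[[494,-118,z],[494,-148,z],[494,-88,z]]).round(1).tolist())
for z in(20,30,40): print(cast('scene',[(221.7,205.8),(250.7,195.8)],z).round(1).tolist())
```

```text
0 [[236.6, 213.3], [224.3, 217.5], [248.7, 209.2]]
10 [[236.2, 210.3], [223.8, 214.5], [248.4, 206.2]]
20 [[235.8, 207.3], [223.3, 211.4], [248.0, 203.2]]
30 [[235.4, 204.2], [222.8, 208.3], [247.7, 200.1]]
40 [[234.9, 201.0], [222.3, 205.2], [247.4, 196.9]]
50 [[234.5, 197.8], [221.7, 202.0], [247.1, 193.7]]
[[475.5, -145.4, 20.0], [474.1, -73.4, 20.0]]
[[485.4, -147.6, 30.0], [484.0, -76.7, 30.0]]
[[495.3, -149.8, 40.0], [494.0, -79.9, 40.0]]
```

Seen from the scene camera, the fingertips are at about z=38 while the TCP reads 9.6. So the real tips sit about 28 mm behind the reported TCP at this opening. I'll go lower in small steps and watch the force.

```bash
python3 -m pendant '[[[0,0,0.15,0],[0,0,0.1,0],[0,0,0.1,0],[0,0,0.1,0],[0,0,0.1,0],[0,0,0.1,0],[0,0,0,0],[0,0,0,0],[0,0,0,0],[0,0,0,0]]]'; python3 -c "
from h import *
s=sense();T=tool(s);print(s['tool_pos'],s['tcp_rot'],s['ft_force'])
im=snapshot('wrist')[:,:,::-1].copy(); cv2.imwrite('pics/w7.png',im)
c,a=rim(im,(215,215,345,340)); print(c,a,cast('wrist',[c],45,T))
im=snapshot('scene'); cv2.imwrite('pics/s7.png',cv2.resize(im[130:260,150:320],None,fx=4,fy=4)[:,:,::-1])
"
```

```text
time: 8.2
tool_pos: [494.0, -117.7, -5.0]
tcp_rot: [178.7, -0.0, 90.2]
ft_force: [0.3, 0.2, 0.6]
finger_gap: 59.4
[ 493.96235905 -117.74633242   -5.03072118] [ 1.78666504e+02 -1.49363823e-02  9.01706463e+01] [0.26884583 0.20315266 0.58004749]
[286.66169739 295.0573349 ] (76.25164794921875, 86.7164535522461) [[ 492.53156066 -116.37197961   45.        ]]
```

View pics/s7.png

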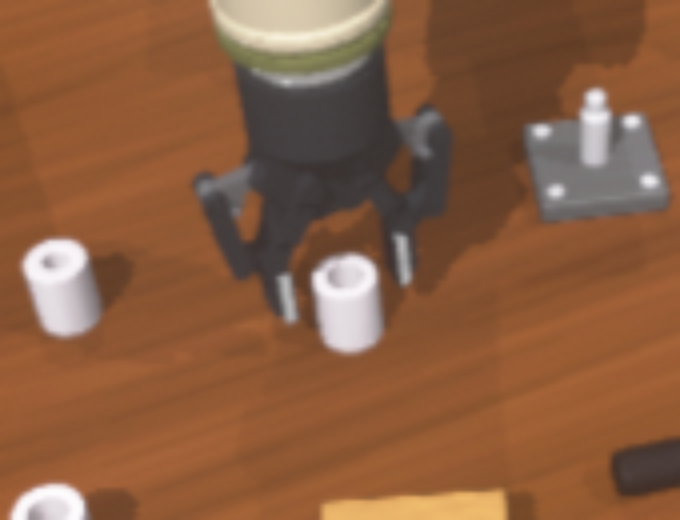

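```bash
python3 -m pendant '[[[0.06,-0.07,0,0],[0,0,0,0],[0,0,0,0],[0,0,0,0],[0,0,0,0],[0,0,0,0],[0,0,0,0],[0,0,0,0],[0,0,0,0],[0,0,0,0]]]' -1 40; python3 -c "
from h import *
s=sense();T=tool(s);print(s['tool_pos'],s['tcp_rot'],s['ft_force'],s['finger_gap'])
im=snapshot('wrist')[:,:,::-1].copy(); cv2.imwrite('pics/w8.png',im)
c,a=rim(im,(215,215,345,340)); print(c,a,cast('wrist',[c],45,T))
"
```

```text
time: 9.13
tool_pos: [492.8, -116.5, -4.5]
tcp_rot: [178.6, 0.0, 90.2]
ft_force: [0.0, -0.3, 0.5]
finger_gap: 35.2
[ 492.82061171 -116.53199793   -4.48778787] [1.78610314e+02 5.56410905e-03 9.01740803e+01] [ 0.01238408 -0.30254591  0.52740354] 35.16694416408989
[281.46189117 297.36062622] (75.89424896240234, 85.13213348388672) [[ 492.74965691 -117.25757785   45.        ]]
```

View pics/w8.png

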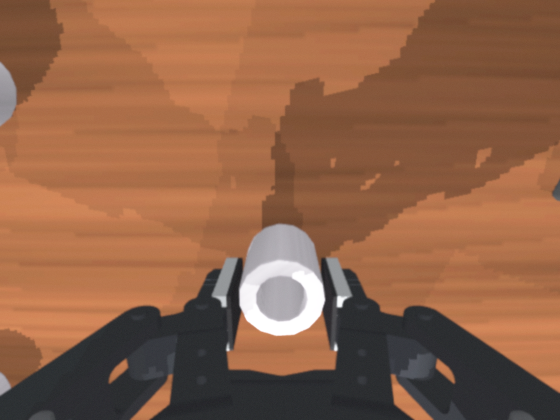

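The sleeve is gripped: the gap reads 35.2 mm and the rim centre is at (281,297), between the pads. Next I lift it and bring it near the pin.

```bash
python3 -m pendant '[[[0,0,-0.3,0],[0,0,-0.7,0],[0,0,-1,0],[0,0,-1,0],[0,0,-1,0],[0,0,-0.7,0],[0.3,0,-0.3,0],[0.5,0,0,0],[0.7,0,0,0],[0.8,0,0,0]]]'; python3 -m pendant '[[[0.9,0,0,0],[0.9,0,0,0],[0.9,0,0,0],[0.9,0,0,0],[0.9,0,0,0],[0.9,0,0,0],[0.7,0,0,0],[0.5,0,0,0],[0.2,0,0,0],[0,0,0,0]]]';python3 -c "
from h import *
s=sense();T=tool(s);print(s['tool_pos'],s['tcp_rot'],s['ft_force'],s['finger_gap'])
im=snapshot('wrist')[:,:,::-1].copy(); cv2.imwrite('pics/w9.png',im);np.save('T9.npy',T)
"
```

```text
time: 10.02
tool_pos: [487.5, -69.0, 99.5]
tcp_rot: [178.9, -0.1, 89.9]
ft_force: [-0.1, 0.6, -0.8]
finger_gap: 35.0
time: 10.85
tool_pos: [477.5, 84.8, 88.5]
tcp_rot: [179.8, -0.3, 90.2]
ft_force: [0.4, 0.1, -0.7]
finger_gap: 35.1
[477.47040381  84.84553565  88.46366909] [179.76207248  -0.28111092  90.20509915] [ 0.44120896  0.05958215 -0.72114873] 35.118726824039726
```

View pics/w9.png

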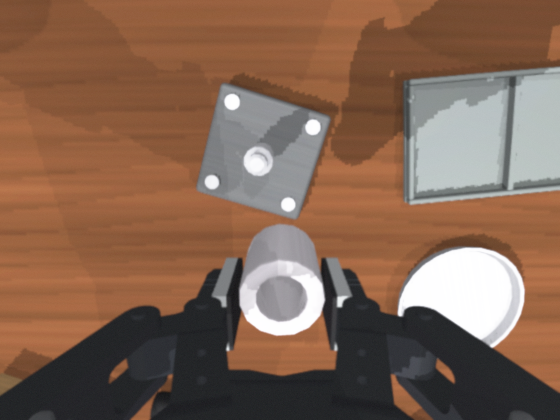

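The pin tip is at about (257,161), ahead of the held sleeve, whose rim is at (282,297).

```bash
cat >> h.py <<'E'
def rep(im,T,pinbox=None,rz=49.5):
    c,a=rim(im,(215,215,345,345)); S=cast('wrist',[c],T[2,3]+rz,T)[0]; print('rim',c.round(1),np.round(a,1),'sleeve',S.round(1),'rel',(S-T[:3,3]).round(1))
    if pinbox:
        x0,y0,x1,y1=pinbox; h=cv2.cvtColor(im,cv2.COLOR_BGR2HSV)
        m=((h[...,1]<60)&(h[...,2]>185)).astype('uint8'); m[:y0]=0;m[y1:]=0;m[:,:x0]=0;m[:,x1:]=0
        k,_,st,ce=cv2.connectedComponentsWithStats(m)
        B=[]
        for j in range(1,k):
            if st[j,4]>40: print(st[j].tolist(),ce[j].round(1),'z18',cast('wrist',[ce[j]],18,T)[0,:2].round(1),'z66',cast('wrist',[ce[j]],66,T)[0,:2].round(1))
E
python3 - <<'E'
from h import *
T=np.load('T9.npy'); im=cv2.imread('pics/w9.png'); rep(im,T,(190,80,335,222))
cv2.imwrite('pics/w9c.png',cv2.resize(im[130:200,215:305],None,fx=7,fy=7,interpolation=cv2.INTER_CUBIC))
E
```

```text
rim [281.6 297.8] [74.9 84.4] sleeve [478.6  83.9 138. ] rel [ 1.1 -0.9 49.5]
[224, 94, 16, 16, 208] [231.6 101.5] z18 [397.7  50.1] z66 [399.4  56.6]
[305, 119, 16, 16, 203] [312.5 126.9] z18 [414.5 105.9] z66 [412.8 101.4]
[244, 147, 29, 29, 644] [257.6 161.2] z18 [438.5  67.3] z66 [432.2  70.4]
[205, 175, 14, 14, 161] [211.4 181.7] z18 [453.4  33.4] z66 [444.1  43.2]
[281, 197, 15, 15, 175] [287.9 204.1] z18 [470.2  89.2] z66 [457.6  88. ]
```

View pics/w9c.png

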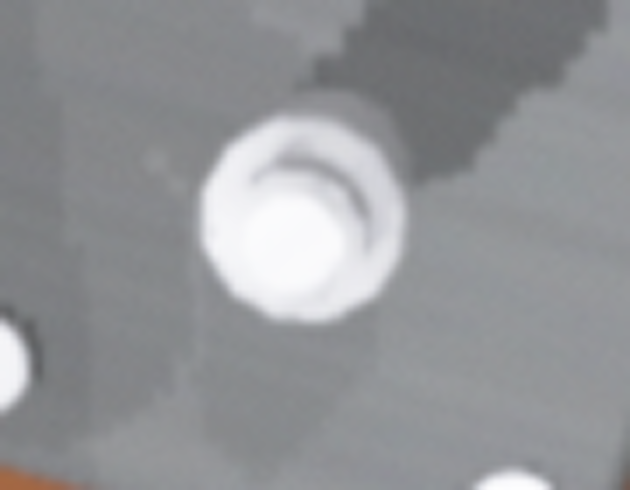

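```bash
python3 -m pendant '[[[-0.1,-0.2,0,0],[-0.1,-0.4,0,0],[-0.1,-0.4,0,0],[-0.1,-0.4,0,0],[-0.1,-0.3,0,0],[-0.1,-0.2,0,0],[-0.1,-0.1,0,0],[0,0,0,0],[0,0,0,0],[0,0,0,0]]]';python3 -c "
from h import *
s=sense();T=tool(s);print(s['tool_pos'],s['tcp_rot'],s['ft_force'],s['finger_gap'])
"
```

```text
time: 11.73
tool_pos: [431.9, 65.1, 87.2]
tcp_rot: [179.8, -0.2, 89.9]
ft_force: [-0.1, -0.9, 0.3]
finger_gap: 35.3
[431.94601567  65.06431221  87.1591373 ] [179.83192161  -0.20297006  89.88841593] [-0.08195406 -0.88707672  0.34587577] 35.32172591114632
```

```bash
python3 -m pendant '[[[0.1,0.05,0,0],[0.1,0.03,0.1,0],[0.05,0,0.15,0],[0,0,0.15,0],[0,0,0.15,0],[0,0,0.15,0],[0,0,0.1,0],[0,0,0.05,0],[0,0,0,0],[0,0,0,0]]]';python3 -c "
from h import *
s=sense();T=tool(s);print(s['tool_pos'],s['tcp_rot'],s['ft_force'],s['finger_gap'])
im=snapshot('wrist')[:,:,::-1].copy(); cv2.imwrite('pics/w10.png',im);np.save('T10.npy',T);rep(im,T,(100,120,450,225))
"
```

```text
time: 12.57
tool_pos: [434.1, 71.3, 67.5]
tcp_rot: [179.9, -0.2, 89.9]
ft_force: [0.1, -0.7, -0.5]
finger_gap: 34.8
[434.10338448  71.2665124   67.54844213] [179.90823518  -0.21115571  89.94314438] [ 0.10235708 -0.71072252 -0.51396825] 34.819240529903674
rim [281.6 297.6] [75.2 84.9] sleeve [435.2  70.4 117. ] rel [ 1.1 -0.8 49.5]
[434, 145, 16, 80, 1061] [442.2 186.4] z18 [409.  179.2] z66 [399.2 155.8]
[242, 162, 17, 17, 221] [250.3 169.8] z18 [397.9  50.2] z66 [390.4  54.5]
[327, 187, 15, 16, 184] [333.9 194.5] z18 [414.6 106. ] z66 [403.6  98.3]
```

View pics/w10.png

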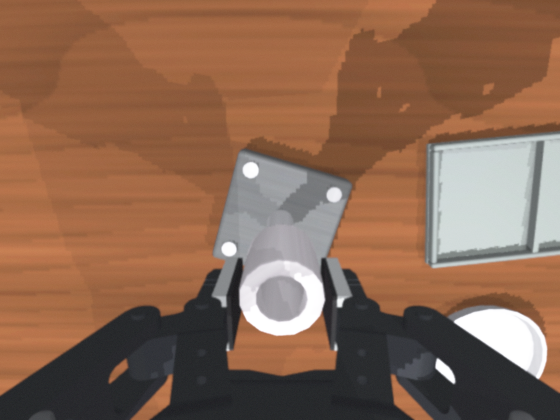

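```bash
python3 -m pendant '[[[-0.04,-0.01,0.1,0],[0,0,0.1,0],[0,0,0.1,0],[0,0,0.1,0],[0,0,0.1,0],[0,0,0.1,0],[0,0,0.05,0],[0,0,0,0],[0,0,0,0],[0,0,0,0]]]';python3 -c "
from h import *
s=sense();T=tool(s);print(s['tool_pos'],s['tcp_rot'],s['ft_force'],s['finger_gap'])
im=snapshot('wrist')[:,:,::-1].copy(); cv2.imwrite('pics/w11.png',im);rep(im,T)
"
```

```text
time: 13.45
tool_pos: [434.2, 70.3, 53.5]
tcp_rot: [179.9, -0.2, 89.9]
ft_force: [-0.4, 0.3, -0.7]
finger_gap: 35.2
[434.20513512  70.31510723  53.52050619] [179.86483614  -0.21205792  89.92692179] [-0.43700799  0.27925424 -0.68809765] 35.1766710319397
rim [281.6 297.6] [75.4 84.9] sleeve [435.3  69.5 103. ] rel [ 1.1 -0.8 49.5]
```

```bash
python3 -m pendant '[[[0,-0.02,0.1,0],[0,0,0.1,0],[0,0,0.1,0],[0,0,0.1,0],[0,0,0.1,0],[0,0,0.1,0],[0,0,0.1,0],[0,0,0.05,0],[0,0,0,0],[0,0,0,0]]]';python3 -c "
from h import *
s=sense();T=tool(s);print(s['tool_pos'],s['tcp_rot'],s['ft_force'],s['finger_gap'])
im=snapshot('wrist')[:,:,::-1].copy(); cv2.imwrite('pics/w12.png',im);rep(im,T)
"
```

```text
time: 14.33
tool_pos: [433.8, 70.4, 36.9]
tcp_rot: [179.9, -0.2, 89.9]
ft_force: [0.2, -0.3, -0.8]
finger_gap: 34.8
[433.84016282  70.39028323  36.87246719] [179.85986494  -0.21244758  89.92811768] [ 0.210778   -0.33118678 -0.82627546] 34.78634238668424
rim [281.5 297.3] [76.3 85. ] sleeve [434.8  69.5  86.4] rel [ 0.9 -0.9 49.5]
```

```bash
python3 -m pendant '[[[0,0,0.15,0],[0,0,0.15,0],[0,0,0.15,0],[0,0,0.15,0],[0,0,0.15,0],[0,0,0.15,0],[0,0,0.1,0],[0,0,0.05,0],[0,0,0.03,0],[0,0,0,0]]]';python3 -c "
from h import *
s=sense();T=tool(s);print(s['tool_pos'],s['tcp_rot'],s['ft_force'],s['finger_gap'])
im=snapshot('wrist')[:,:,::-1].copy(); cv2.imwrite('pics/w13.png',im);rep(im,T)
"
```

```text
time: 15.22
tool_pos: [433.7, 70.5, 12.7]
tcp_rot: [179.9, -0.2, 89.9]
ft_force: [0.1, -0.2, -0.8]
finger_gap: 35.1
[433.65933938  70.49141222  12.70102018] [179.88682309  -0.21341803  89.92819185] [ 0.1063739  -0.24328439 -0.76870208] 35.14414864023971
rim [282.  297.5] [76.3 86.7] sleeve [434.7  69.8  62.2] rel [ 1.1 -0.7 49.5]
```

```bash
python3 -m pendant '[[[0,0,0.03,0],[0,0,0.03,0],[0,0,0.03,0],[0,0,0.03,0],[0,0,0,0],[0,0,0,0],[0,0,0,0],[0,0,0,0],[0,0,0,0],[0,0,0,0]]]';python3 -c "
from h import *
s=sense();T=tool(s);print(s['tool_pos'],s['tcp_rot'],s['ft_force'],s['finger_gap'])
im=snapshot('wrist')[:,:,::-1].copy(); cv2.imwrite('pics/w14.png',im);rep(im,T)
im=snapshot('scene'); cv2.imwrite('pics/s14.png',cv2.resize(im[110:230,230:400],None,fx=4,fy=4)[:,:,::-1])
"
```

```text
time: 16.1
tool_pos: [434.4, 70.6, 11.9]
tcp_rot: [179.8, -0.2, 89.9]
ft_force: [-1.0, 0.4, -0.9]
finger_gap: 35.3
[434.38786578  70.59892184  11.88184149] [179.8200605   -0.21630036  89.93709593] [-1.04039311  0.36363792 -0.8532045 ] 35.251215271657436
rim [282.  297.5] [76.3 86.8] sleeve [435.4  69.9  61.4] rel [ 1.  -0.7 49.5]
```

View pics/s14.png

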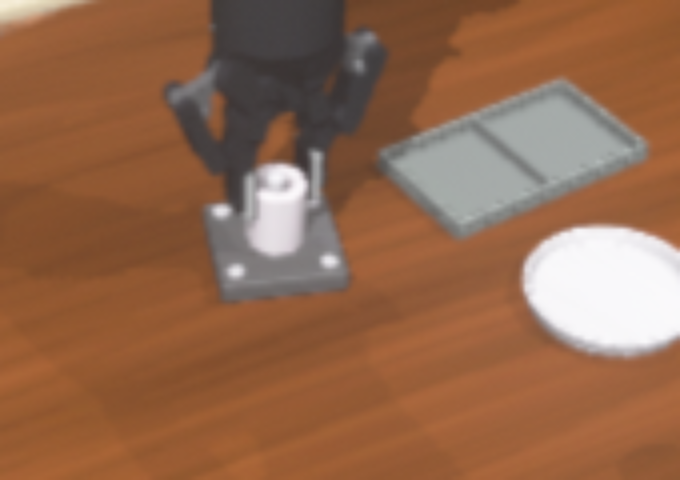

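The sleeve is fully down on the plate with the pin tip showing in its bore, so this one is good and goes to the tray.

```bash
python3 -m pendant '[[[0,0,-0.2,0],[0,0,-0.4,0],[0,0,-0.6,0],[0,0,-0.6,0],[0,0,-0.6,0],[0,0,-0.6,0],[0,0,-0.5,0],[0.3,0,-0.2,0],[0.6,0,0,0],[0.9,0,0,0]]]';python3 -m pendant '[[[1,-0.1,0,0],[1,-0.1,0,0],[1,-0.1,0,0],[1,-0.1,0,0],[1,-0.1,0,0],[1,-0.1,0,0],[0.9,-0.1,0,0],[0.6,-0.1,0,0],[0.3,0,0,0],[0,0,0,0]]]'
```

```text
time: 17.03
tool_pos: [435.5, 105.5, 94.7]
tcp_rot: [179.6, -0.2, 89.7]
ft_force: [0.7, 0.5, -1.5]
finger_gap: 35.1
time: 17.87
tool_pos: [418.1, 275.5, 97.2]
tcp_rot: [179.5, -0.3, 89.8]
ft_force: [0.1, -0.4, -0.4]
finger_gap: 35.2
```

```bash
python3 -m pendant '[[[0.3,-0.1,0.2,0],[0.3,-0.1,0.4,0],[0.2,0,0.6,0],[0,0,0.7,0],[0,0,0.7,0],[0,0,0.7,0],[0,0,0.6,0],[0,0,0.3,0],[0,0,0.1,0],[0,0,0,0]]]'; python3 -c "
from h import *
s=sense();T=tool(s);print(s['tool_pos'],s['tcp_rot'],s['ft_force'],s['finger_gap'])
im=snapshot('wrist')[:,:,::-1].copy(); cv2.imwrite('pics/w15.png',im);rep(im,T)
"
```

```text
time: 18.7
tool_pos: [412.6, 289.8, -0.3]
tcp_rot: [179.7, -0.1, 89.5]
ft_force: [-1.7, 1.9, 4.8]
finger_gap: 34.9
[ 4.12630085e+02  2.89800143e+02 -3.18586477e-01] [ 1.79716494e+02 -1.46038147e-01  8.94999272e+01] [-1.71663618  1.90003223  4.83696065] 34.93876155639379
rim [281.1 297.8] [75.6 85.1] sleeve [413.7 288.8  49.2] rel [ 1.  -1.  49.5]
```

View pics/w15.png

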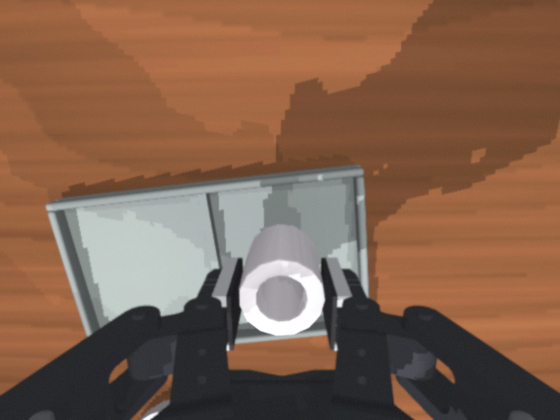

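The sleeve stands on the floor of the left compartment, with a light 4.8 N contact. I'll release it and go to the next sleeve, at (585,-308).

```bash
python3 -m pendant '[[[0,0,-0.03,0],[0,0,0,0],[0,0,0,0],[0,0,0,0],[0,0,-0.3,0],[0,0,-0.6,0],[0,0,-1,0],[0,0,-1,0],[0,0,-1,0],[0,0,-1,0]]]' 0.4;python3 -m pendant '[[[-0.5,0.2,-0.7,0],[-1,0.3,-0.4,0],[-1,0.3,0,0],[-1,0.3,0,0],[-1,0.3,0,0],[-1,0.3,0,0],[-1,0.3,0,0],[-1,0.3,0,0],[-1,0.3,0,0],[-1,0.3,0,0]]]';python3 -m pendant '[[[-1,0.3,0,0],[-1,0.3,0,0],[-1,0.3,0,0],[-1,0.3,0,0],[-1,0.3,0,0],[-1,0.3,0,0],[-1,0.3,0,0],[-1,0.3,0,0],[-1,0.3,0,0],[-1,0.3,0,0]]]'; python3 -c "
from h import *
s=sense();print(s['tool_pos'],s['tcp_rot'],s['joint_pos'])"
```

```text
time: 19.58
tool_pos: [411.7, 289.1, 106.1]
tcp_rot: [179.7, -0.1, 89.5]
ft_force: [0.3, -0.2, 0.4]
finger_gap: 59.9
time: 20.42
tool_pos: [476.5, 97.6, 153.4]
tcp_rot: [178.1, -0.8, 90.0]
ft_force: [-0.2, 0.2, 1.5]
finger_gap: 60.1
time: 21.25
tool_pos: [541.0, -113.6, 170.2]
tcp_rot: [177.1, -0.6, 90.0]
ft_force: [0.5, 0.7, -0.7]
finger_gap: 59.7
[ 540.96050041 -113.56406937  170.17669584] [177.14496808  -0.64796874  89.99244746] [ -18.25472516   -1.74487205   98.06733346    1.52646213   81.17124232
 -108.43232516]
```

```bash
python3 -m pendant '[[[-1,0.25,0.2,0],[-1,0.25,0.3,0],[-1,0.25,0.3,0],[-1,0.25,0.3,0],[-1,0.2,0.3,0],[-1,0.2,0.3,0],[-1,0.2,0.3,0],[-1,0.2,0.3,0],[-0.6,0.1,0.2,0],[-0.2,0,0.1,0]]]'; python3 -c "
from h import *
s=sense();T=tool(s);print(s['tool_pos'],s['tcp_rot'])
im=snapshot('wrist')[:,:,::-1].copy(); cv2.imwrite('pics/w16.png',im); np.save('T16.npy',T)
c,a=rim(im,(200,130,400,300)); print(c,a,cast('wrist',[c],45,T))
"
```

```text
time: 22.08
tool_pos: [586.8, -303.2, 134.7]
tcp_rot: [176.3, -0.2, 89.9]
ft_force: [0.3, -0.2, -0.3]
finger_gap: 59.4
[ 586.81835477 -303.18270367  134.66865954] [176.26680536  -0.18246708  89.88988643]
[276.39805603 197.54556274] (43.33698272705078, 45.289493560791016) [[ 584.63117442 -307.60748296   45.        ]]
```

View pics/w16.png

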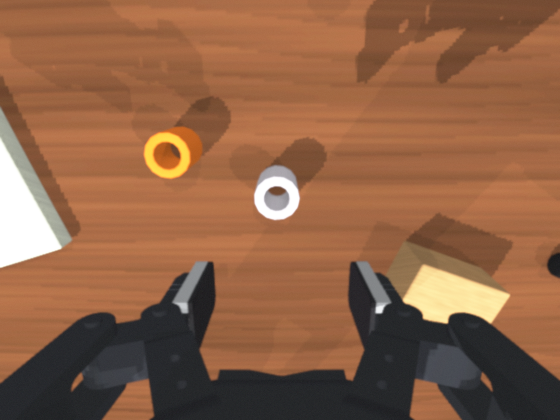

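The sleeve is at (276,197), which casts to (584.6,-307.6) and agrees with the earlier estimate. The orange decoy at (168,153) is clear of the fingers.

```bash
python3 -m pendant '[[[-0.1,-0.1,0.4,0],[-0.1,-0.1,0.7,0],[0,-0.1,0.8,0],[0,-0.1,0.9,0],[0,0,0.9,0],[0,0,0.8,0],[0,0,0.6,0],[0,0,0.4,0],[0,0,0.1,0],[0,0,0,0]]]'; python3 -c "
from h import *
s=sense();T=tool(s);print(s['tool_pos'],s['tcp_rot'],s['ft_force'])
im=snapshot('wrist')[:,:,::-1].copy(); cv2.imwrite('pics/w17.png',im)
c,a=rim(im,(215,180,345,340)); print(c,a,cast('wrist',[c],45,T))
"
```

```text
time: 22.97
tool_pos: [584.6, -298.4, 14.1]
tcp_rot: [176.3, -0.3, 90.3]
ft_force: [-0.0, -0.9, 0.0]
finger_gap: 60.2
[ 584.59406447 -298.39974699   14.06517269] [176.3024649   -0.31353536  90.25384564] [-0.03001555 -0.85128243  0.03555656]
[264.15816116 278.29584503] (67.50386810302734, 76.06446075439453) [[ 584.53618617 -307.30765674   45.        ]]
```

```bash
python3 -m pendant '[[[-0.2,0.05,0,0],[-0.15,0,0.1,0],[-0.1,0,0.2,0],[0,0,0.2,0],[0,0,0.2,0],[0,0,0.15,0],[0,0,0.1,0],[0,0,0,0],[0,0,0,0],[0,0,0,0]]]'; python3 -c "
from h import *
s=sense();T=tool(s);print(s['tool_pos'],s['tcp_rot'],s['ft_force'])
im=snapshot('wrist')[:,:,::-1].copy(); cv2.imwrite('pics/w18.png',im)
c,a=rim(im,(215,180,345,345)); print(c,a,cast('wrist',[c],45,T))
"
```

```text
time: 23.85
tool_pos: [590.1, -310.8, -1.8]
tcp_rot: [175.9, -0.1, 90.2]
ft_force: [-0.3, 0.2, -0.0]
finger_gap: 60.0
[ 590.13227371 -310.83200933   -1.76118863] [ 1.75938028e+02 -7.04490861e-02  9.02183953e+01] [-0.25511329  0.17049038 -0.00460345]
[291.66018677 286.98469543] (73.86576843261719, 85.27967071533203) [[ 584.541274   -307.40834664   45.        ]]
```

View pics/w18.png

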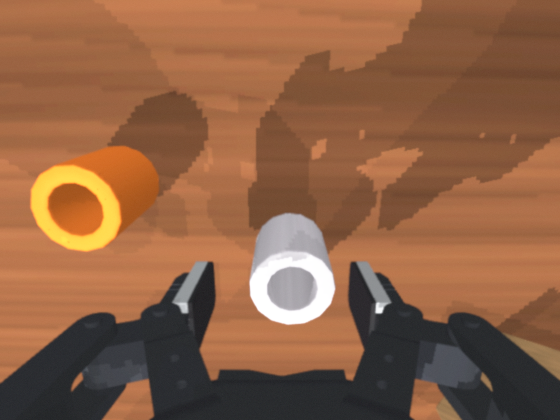

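```bash
python3 -m pendant '[[[0.14,-0.12,0.1,0],[0,0,0,0],[0,0,0,0],[0,0,0,0],[0,0,0,0],[0,0,0,0],[0,0,0,0],[0,0,0,0],[0,0,0,0],[0,0,0,0]]]' -1 40; python3 -c "
from h import *
s=sense();T=tool(s);print(s['tool_pos'],s['tcp_rot'],s['ft_force'],s['finger_gap'])
im=snapshot('wrist')[:,:,::-1].copy(); cv2.imwrite('pics/w19.png',im)
c,a=rim(im,(215,180,345,345)); print(c,a,cast('wrist',[c],45,T))
"
```

```text
time: 24.73
tool_pos: [588.0, -307.7, -3.4]
tcp_rot: [175.9, -0.0, 90.2]
ft_force: [-0.2, 0.3, 0.6]
finger_gap: 33.9
[ 587.95695063 -307.69500288   -3.44974796] [ 1.75896189e+02 -4.39902701e-02  9.02336280e+01] [-0.1546083   0.31244547  0.61577747] 33.86117467984047
[281.32304382 294.0223999 ] (74.3405990600586, 84.16795349121094) [[ 584.64689898 -308.53094505   45.        ]]
```

```bash
python3 -m pendant '[[[0,0,-0.3,0],[0,0,-0.7,0],[0,0,-1,0],[0,0,-1,0],[0.3,0,-1,0],[0.7,-0.3,-0.7,0],[1,-0.3,-0.2,0],[1,-0.3,0,0],[1,-0.3,0,0],[1,-0.3,0,0]]]'; python3 -m pendant '[[[1,-0.3,0,0],[1,-0.3,0,0],[1,-0.3,0,0],[1,-0.3,0,0],[1,-0.3,0,0],[1,-0.3,0,0],[1,-0.3,0,0],[1,-0.3,0,0],[1,-0.3,0,0],[1,-0.3,0,0]]]';python3 -c "
from h import *
s=sense();T=tool(s);print(s['tool_pos'],s['tcp_rot'],s['ft_force'],s['finger_gap'])
"
```

```text
time: 25.62
tool_pos: [550.7, -209.7, 108.1]
tcp_rot: [175.5, 0.2, 89.9]
ft_force: [-0.1, 0.1, -0.7]
finger_gap: 34.1
time: 26.45
tool_pos: [490.5, -1.9, 117.3]
tcp_rot: [174.6, 0.5, 89.8]
ft_force: [-0.6, 0.5, -1.1]
finger_gap: 34.1
[490.46692337  -1.87740845 117.29632982] [174.57402884   0.47526709  89.81603657] [-0.62523212  0.47821553 -1.09022377] 34.122423700048984
```

```bash
python3 -m pendant '[[[0.8,-0.2,0.2,0],[0.7,-0.2,0.2,0],[0.6,-0.1,0.2,0],[0.5,-0.1,0.2,0],[0.4,0,0.2,0],[0.3,0,0.1,0],[0.1,0,0,0],[0,0,0,0],[0,0,0,0],[0,0,0,0]]]';python3 -c "
from h import *
s=sense();T=tool(s);print(s['tool_pos'],s['tcp_rot'],s['ft_force'],s['finger_gap'])
im=snapshot('wrist')[:,:,::-1].copy(); cv2.imwrite('pics/w20.png',im);np.save('T20.npy',T); rep(im,T,(150,60,380,222),48.5)
"
```

```text
time: 27.28
tool_pos: [482.1, 72.7, 103.4]
tcp_rot: [173.9, 0.4, 90.0]
ft_force: [0.1, -0.6, -1.8]
finger_gap: 34.2
[482.07430379  72.68730727 103.3994978 ] [173.85700726   0.4383394   90.02074571] [ 0.08355491 -0.63083676 -1.7862126 ] 34.17313348547331
rim [281.6 295.1] [71.7 83. ] sleeve [477.5  72.4 151.9] rel [-4.6 -0.3 48.5]
[244, 75, 15, 16, 193] [251.   82.3] z18 [397.8  50.2] z66 [396.9  54.6]
[323, 100, 15, 16, 180] [330.3 107.5] z18 [414.5 105.8] z66 [410.5  99.6]
[265, 130, 28, 28, 538] [277.8 144.3] z18 [440.7  68.6] z66 [431.7  69.5]
[225, 155, 13, 14, 144] [231.1 161.5] z18 [453.6  33.5] z66 [442.1  41.1]
[298, 177, 14, 13, 145] [304.7 182.9] z18 [470.2  89.2] z66 [455.5  86.1]
```

View pics/w20.png

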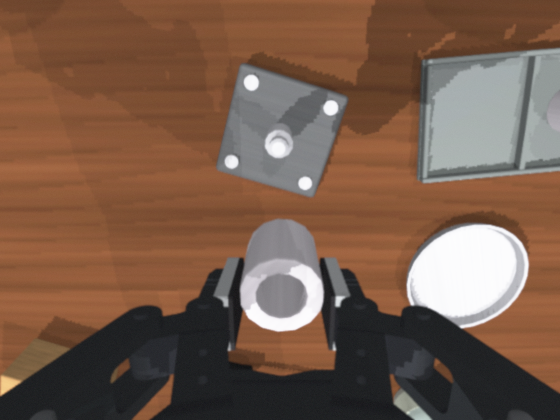

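```bash
python3 -m pendant '[[[-0.1,-0.2,0.1,0],[0,-0.4,0.1,0],[0,-0.4,0.1,0],[0,-0.4,0.1,0],[0,-0.3,0.1,0],[0,-0.2,0,0],[0,-0.1,0,0],[0,0,0,0],[0,0,0,0],[0,0,0,0]]]';python3 -c "
from h import *
s=sense();T=tool(s);print(s['tool_pos'],s['tcp_rot'],s['ft_force'],s['finger_gap'])
"
```

```text
time: 28.17
tool_pos: [438.2, 68.8, 87.0]
tcp_rot: [173.9, 0.5, 89.9]
ft_force: [0.6, -0.3, -0.9]
finger_gap: 34.1
[438.19677801  68.80861003  87.0013128 ] [173.90710679   0.4582352   89.88334383] [ 0.55879802 -0.28802124 -0.89732488] 34.055322656737076
```

```bash
python3 -m pendant '[[[0.06,-0.03,0.1,0],[0,-0.02,0.15,0],[0,-0.02,0.15,0],[0,-0.02,0.15,0],[0,-0.02,0.15,0],[0,-0.02,0.15,0],[0,-0.01,0.1,0],[0,-0.01,0.05,0],[0,0,0,0],[0,0,0,0]]]';python3 -c "
from h import *
s=sense();T=tool(s);print(s['tool_pos'],s['tcp_rot'],s['ft_force'],s['finger_gap'])
im=snapshot('wrist')[:,:,::-1].copy(); cv2.imwrite('pics/w21.png',im);rep(im,T,(150,60,380,222),48.5)
"
```

```text
time: 29.0
tool_pos: [437.9, 70.0, 64.4]
tcp_rot: [173.9, 0.5, 89.9]
ft_force: [0.1, -0.3, -1.1]
finger_gap: 33.7
[437.92552676  69.98362818  64.37601345] [173.92919852   0.46081786  89.88315081] [ 0.1418099  -0.30718591 -1.11512371] 33.67930968673784
rim [281.5 294.6] [73.  84.2] sleeve [433.1  69.7 112.9] rel [-4.8 -0.3 48.5]
[243, 150, 18, 17, 234] [251.8 158.2] z18 [397.9  50.2] z66 [386.9  54.9]
[331, 177, 16, 15, 189] [338.5 183.7] z18 [414.7 105.9] z66 [399.9  98. ]
```

View pics/w21.png

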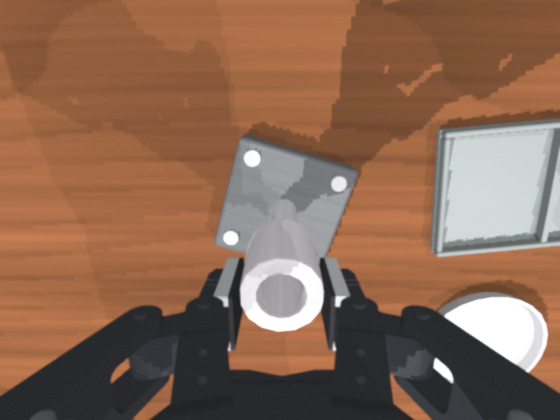

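```bash
python3 -m pendant '[[[0,-0.01,0.1,0],[0,-0.01,0.1,0],[0,-0.01,0.1,0],[0,-0.01,0.1,0],[0,-0.01,0.1,0],[0,-0.01,0.1,0],[0,-0.01,0.08,0],[0,0,0,0],[0,0,0,0],[0,0,0,0]]]';python3 -c "
from h import *
s=sense();T=tool(s);print(s['tool_pos'],s['tcp_rot'],s['ft_force'],s['finger_gap'])
im=snapshot('wrist')[:,:,::-1].copy(); cv2.imwrite('pics/w22.png',im);rep(im,T,None,48.5)
"
```

```text
time: 29.88
tool_pos: [438.2, 69.9, 49.6]
tcp_rot: [173.9, 0.5, 89.9]
ft_force: [0.2, 0.1, -0.6]
finger_gap: 33.7
[438.24239818  69.88064534  49.57979319] [173.89166888   0.45854523  89.88394177] [ 0.20780564  0.13304931 -0.55712439] 33.697850674604425
rim [281.5 294.5] [73.1 84.5] sleeve [433.4  69.6  98.1] rel [-4.8 -0.3 48.5]
```

```bash
python3 -m pendant '[[[0,-0.01,0.1,0],[0,-0.01,0.1,0],[0,-0.01,0.1,0],[0,-0.01,0.1,0],[0,-0.01,0.1,0],[0,-0.01,0.1,0],[0,-0.01,0.1,0],[0,-0.01,0.1,0],[0,-0.01,0.1,0],[0,0,0.05,0]]]';python3 -c "
from h import *
s=sense();T=tool(s);print(s['tool_pos'],s['tcp_rot'],s['ft_force'],s['finger_gap'])
im=snapshot('wrist')[:,:,::-1].copy(); cv2.imwrite('pics/w23.png',im);rep(im,T,None,48.5)
"
```

```text
time: 30.77
tool_pos: [438.3, 69.8, 28.6]
tcp_rot: [173.9, 0.5, 89.9]
ft_force: [-0.8, -0.0, -0.1]
finger_gap: 33.8
[438.34710315  69.76957601  28.64808433] [173.90293486   0.45394385  89.88569376] [-0.8046743  -0.04145993 -0.14818422] 33.75471906785294
rim [281.5 294.4] [73.7 84.3] sleeve [433.4  69.4  77.1] rel [-4.9 -0.3 48.5]
```

Bottom is at about 32 mm and past the shoulder with no force, so this sleeve fits too. I'll go on to the plate.

```bash
python3 -m pendant '[[[0,-0.01,0.12,0],[0,-0.01,0.12,0],[0,-0.01,0.12,0],[0,-0.01,0.12,0],[0,-0.01,0.12,0],[0,-0.01,0.08,0],[0,0,0.04,0],[0,0,0.03,0],[0,0,0.02,0],[0,0,0,0]]]';python3 -c "
from h import *
s=sense();T=tool(s);print(s['tool_pos'],s['tcp_rot'],s['ft_force'],s['finger_gap'])
im=snapshot('wrist')[:,:,::-1].copy(); cv2.imwrite('pics/w24.png',im);rep(im,T,None,48.5)
"
```

```text
time: 31.65
tool_pos: [439.2, 69.8, 12.8]
tcp_rot: [173.9, 0.4, 89.9]
ft_force: [-4.0, -0.2, 1.7]
finger_gap: 34.1
[439.22771203  69.78156984  12.79547169] [173.90679499   0.44260545  89.88731683] [-4.03048083 -0.22448647  1.7034361 ] 34.13010163310628
rim [281.6 294.5] [73.1 84.1] sleeve [434.4  69.5  61.3] rel [-4.9 -0.3 48.5]
```

```bash
python3 -m pendant '[[[0,-0.02,0,0],[0,0.02,-0.2,0],[0,0.05,-0.5,0],[0,0.06,-0.6,0],[0,0.06,-0.6,0],[0,0.06,-0.6,0],[0,0.06,-0.6,0],[0,0.06,-0.5,0],[0.3,0,-0.2,0],[0.7,0,0,0]]]';python3 -m pendant '[[[0.9,0,0,0],[0.9,-0.1,0,0],[0.9,-0.1,0,0],[0.9,-0.1,0,0],[0.8,-0.1,0,0],[0.6,0,0,0],[0.4,0,0,0],[0.2,0,0,0],[0,0,0,0],[0,0,0,0]]]'
```

```text
time: 32.53
tool_pos: [440.1, 89.5, 97.8]
tcp_rot: [173.5, 0.5, 89.7]
ft_force: [0.7, -0.2, -0.1]
finger_gap: 34.1
time: 33.37
tool_pos: [433.0, 211.7, 99.1]
tcp_rot: [173.2, 0.3, 89.7]
ft_force: [0.0, -0.5, -0.7]
finger_gap: 34.0
```

```bash
python3 -m pendant '[[[0.1,-0.15,0.2,0],[0.1,-0.15,0.5,0],[0,-0.15,0.7,0],[0,-0.15,0.7,0],[0,-0.15,0.7,0],[0,-0.1,0.6,0],[0,-0.1,0.4,0],[0,0,0.2,0],[0,0,0.1,0],[0,0,0,0]]]'; python3 -c "
from h import *
s=sense();T=tool(s);print(s['tool_pos'],s['tcp_rot'],s['ft_force'],s['finger_gap'])
im=snapshot('wrist')[:,:,::-1].copy(); cv2.imwrite('pics/w25.png',im);rep(im,T,None,48.5)
"
```

```text
time: 34.2
tool_pos: [421.6, 211.0, 6.7]
tcp_rot: [173.3, 0.4, 89.4]
ft_force: [0.4, -0.4, -0.6]
finger_gap: 34.1
[421.58268172 211.02708807   6.70158427] [173.32992934   0.4001417   89.35202297] [ 0.43255247 -0.38495497 -0.63436756] 34.10909500089313
rim [281.4 294.5] [73.7 84.1] sleeve [416.2 210.6  55.2] rel [-5.4 -0.4 48.5]
```

View pics/w25.png

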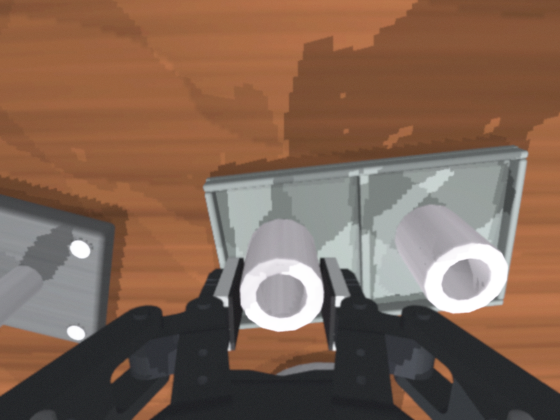

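The sleeve is about 10 mm above the floor, inside the right compartment, and the first sleeve is standing in the left one. I'll lower it the rest of the way.

```bash
python3 -m pendant '[[[0.15,0.05,0.05,0],[0,0,0.05,0],[0,0,0.05,0],[0,0,0.05,0],[0,0,0.05,0],[0,0,0.03,0],[0,0,0.03,0],[0,0,0.03,0],[0,0,0,0],[0,0,0,0]]]'; python3 -m pendant '[[[0,0,0,0],[0,0,0,0],[0,0,0,0],[0,0,0,0],[0,0,0,0],[0,0.03,-0.3,0],[0,0.06,-0.6,0],[0,0.1,-1,0],[0,0.1,-1,0],[0,0.1,-1,0]]]' 0.4; python3 -c "
from h import *
s=sense();T=tool(s);print(s['tool_pos'],s['tcp_rot'],s['ft_force'],s['finger_gap'])
im=snapshot('wrist')[:,:,::-1].copy(); cv2.imwrite('pics/w26.png',im)
"
```

```text
time: 35.08
tool_pos: [427.0, 215.8, 3.3]
tcp_rot: [173.0, 0.2, 89.4]
ft_force: [-0.4, -0.6, -0.6]
finger_gap: 33.9
time: 35.92
tool_pos: [421.0, 214.3, 80.5]
tcp_rot: [173.5, 0.5, 89.3]
ft_force: [0.2, 0.9, 0.4]
finger_gap: 59.8
[420.99131709 214.29084374  80.48452539] [173.50144547   0.4757085   89.34915065] [0.21286061 0.88382757 0.3853069 ] 59.766221781192165
```

View pics/w26.png

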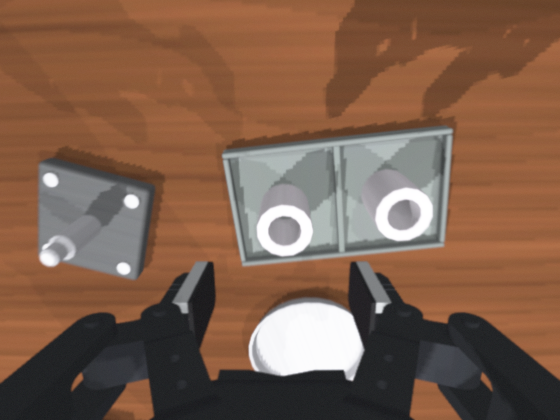

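```bash
python3 - <<'E'
from h import *
T=tool(); im=cv2.imread('pics/w26.png')
for b in((250,195,320,262),(355,170,436,246)):
    c,a=rim(im,b); print(c,a,cast('wrist',[c],49,T))
print('tray',cast('wrist',[(224,152),(450,130),(443,244),(245,263)],13,T).round(1).mean(0))
E
python3 -m pendant '[[[-0.3,0,-1,0],[-0.6,0,-1,0],[-1,0,-0.3,0],[-1,0,0,0],[-1,0,0,0],[-1,0,0,0],[-1,0,0,0],[-1,0,0,0],[-1,0,0,0],[-1,0,0,0]]]';python3 -m pendant '[[[-1,0,0,0],[-1,0,0,0],[-1,0,0,0],[-1,0,0,0],[-1,0,0,0],[-1,0,0,0],[-1,0,0,0],[-1,0,0,0],[-1,0,0,0],[-1,0,0,0]]]'
```

```text
[284.20327759 229.98322678] (50.97690963745117, 56.721343994140625) [[429.63653947 216.32164087  49.        ]]
[403.87091827 213.90726089] (51.5272216796875, 59.953529357910156) [[418.89419249 293.30810215  49.        ]]
tray [423.475 257.925  13.   ]
time: 36.8
tool_pos: [419.6, 35.4, 144.1]
tcp_rot: [172.3, 0.1, 89.8]
ft_force: [-0.4, 0.1, 0.3]
finger_gap: 59.9
time: 37.63
tool_pos: [418.8, -175.4, 150.2]
tcp_rot: [171.8, 0.3, 89.8]
ft_force: [0.0, 0.1, 0.7]
finger_gap: 59.7
```

```bash
python3 -m pendant '[[[-0.9,0,0.2,0],[-0.8,-0.1,0.3,0],[-0.7,-0.1,0.4,0],[-0.5,-0.1,0.4,0],[-0.3,-0.1,0.4,0],[-0.2,-0.1,0.3,0],[-0.1,0,0.2,0],[0,0,0.1,0],[0,0,0,0],[0,0,0,0]]]'; python3 -c "
from h import *
s=sense();T=tool(s);print(s['tool_pos'],s['tcp_rot'])
im=snapshot('wrist')[:,:,::-1].copy(); cv2.imwrite('pics/w27.png',im); np.save('T27.npy',T)
c,a=rim(im,(200,100,400,300)); print(c,a,cast('wrist',[c],45,T))
"
```

```text
time: 38.47
tool_pos: [415.2, -252.4, 103.5]
tcp_rot: [171.6, 0.4, 89.7]
ft_force: [-0.3, -0.4, -0.3]
finger_gap: 59.8
[ 415.21023187 -252.41181555  103.49851234] [171.59771362   0.38753332  89.65197393]
[271.60967255 198.07475281] (48.25566101074219, 51.30233383178711) [[ 408.44258648 -260.3434785    45.        ]]
```

View pics/w27.png

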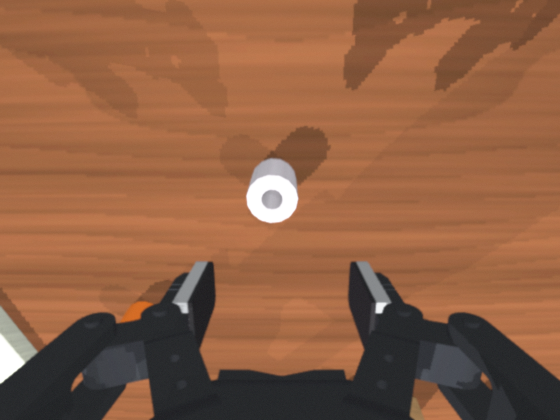

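The last sleeve is at (272,198), which casts to (408.4,-260.3), and its bore is visibly smaller. Next I descend onto it.

```bash
python3 -m pendant '[[[-0.15,-0.05,0.4,0],[-0.15,-0.1,0.6,0],[-0.1,-0.1,0.7,0],[0,-0.1,0.7,0],[0,-0.1,0.6,0],[0,-0.1,0.5,0],[0,-0.1,0.4,0],[0,0,0.2,0],[0,0,0.05,0],[0,0,0,0]]]'; python3 -c "
from h import *
s=sense();T=tool(s);print(s['tool_pos'],s['tcp_rot'],s['ft_force'])
im=snapshot('wrist')[:,:,::-1].copy(); cv2.imwrite('pics/w28.png',im)
c,a=rim(im,(215,180,345,340)); print(c,a,cast('wrist',[c],45,T))
"
```

```text
time: 39.35
tool_pos: [417.8, -261.9, 17.0]
tcp_rot: [171.3, 0.7, 89.9]
ft_force: [-0.0, 0.1, 0.4]
finger_gap: 59.7
[ 417.84543098 -261.92791845   16.99422325] [171.26062119   0.679438    89.90959923] [-0.03140425  0.11530079  0.3995469 ]
[285.85894012 262.70455933] (65.83460235595703, 76.2395248413086) [[ 408.43461848 -260.2866459    45.        ]]
```

```bash
python3 -m pendant '[[[0.05,-0.08,0.05,0],[0.02,-0.06,0.15,0],[0,-0.05,0.15,0],[0,-0.05,0.15,0],[0,-0.04,0.15,0],[0,-0.03,0.12,0],[0,-0.02,0.08,0],[0,0,0.03,0],[0,0,0,0],[0,0,0,0]]]'; python3 -c "
from h import *
s=sense();T=tool(s);print(s['tool_pos'],s['tcp_rot'],s['ft_force'])
im=snapshot('wrist')[:,:,::-1].copy(); cv2.imwrite('pics/w29.png',im)
c,a=rim(im,(215,180,345,345)); print(c,a,cast('wrist',[c],45,T))
"
```

```text
time: 40.23
tool_pos: [415.4, -262.2, -0.6]
tcp_rot: [171.1, 0.9, 89.9]
ft_force: [0.3, 0.7, 0.4]
finger_gap: 60.0
[ 415.3544464  -262.22887012   -0.55770635] [171.05624597   0.86408589  89.90808542] [0.32825664 0.68680412 0.37672874]
[286.14968872 278.61714172] (83.9058837890625, 100.05929565429688) [[ 402.10143927 -260.34015044   45.        ]]
```

View pics/w29.png

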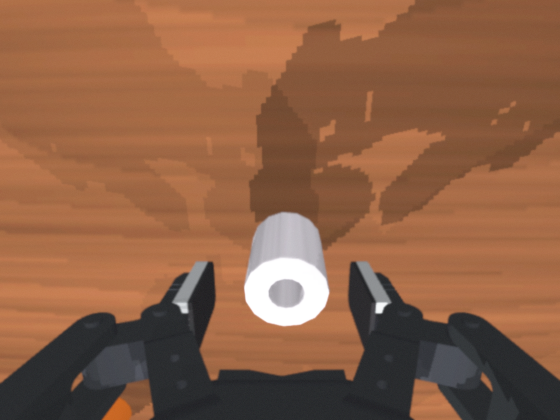

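```bash
python3 -m pendant '[[[0.09,-0.05,0.12,0],[0,0,0,0],[0,0,0,0],[0,0,0,0],[0,0,0,0],[0,0,0,0],[0,0,0,0],[0,0,0,0],[0,0,0,0],[0,0,0,0]]]' -1 40; python3 -c "
from h import *
s=sense();T=tool(s);print(s['tool_pos'],s['tcp_rot'],s['ft_force'],s['finger_gap'])
im=snapshot('wrist')[:,:,::-1].copy(); cv2.imwrite('pics/w30.png',im);print(cast('wrist',[(281.5,292)],45,T))
c,a=rim(im,(215,180,345,345),230); print(c,a,cast('wrist',[c],45,T))
"
```

```text
time: 41.12
tool_pos: [415.1, -260.5, -2.6]
tcp_rot: [171.0, 0.9, 89.9]
ft_force: [0.4, 0.5, 0.6]
finger_gap: 34.5
[ 415.11478012 -260.54438831   -2.64268278] [171.01287088   0.90185966  89.91635752] [0.41136176 0.50785732 0.64798806] 34.478709676606016
[[ 407.04479857 -260.51454271   45.        ]]
[281.50734711 295.65868378] (68.17481231689453, 83.45047760009766) [[ 408.93087432 -260.51361849   45.        ]]
```

View pics/w30.png

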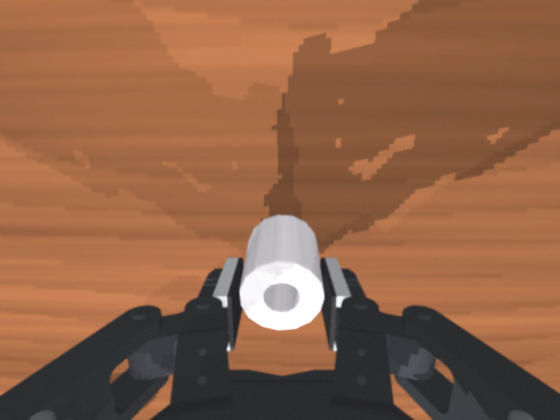

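```bash
python3 -m pendant '[[[0,0.05,-0.3,0],[0,0.1,-0.7,0],[0,0.15,-1,0],[0,0.15,-1,0],[0.3,0.15,-1,0],[0.6,0.2,-0.7,0],[0.9,0.2,-0.2,0],[1,0.2,0,0],[1,0.2,0,0],[1,0.2,0,0]]]'; python3 -m pendant '[[[1,0.2,0,0],[1,0.2,0,0],[1,0.2,0,0],[1,0.1,0,0],[1,0.1,0,0],[1,0.1,0,0],[1,0.1,0,0],[0.9,0.1,0,0],[0.8,0.1,0,0],[0.6,0.1,0,0]]]';python3 -c "
from h import *
s=sense();T=tool(s);print(s['tool_pos'],s['tcp_rot'],s['ft_force'],s['finger_gap'])
"
```

```text
time: 42.0
tool_pos: [430.6, -162.2, 105.8]
tcp_rot: [171.0, 0.9, 89.5]
ft_force: [0.2, 0.7, -0.3]
finger_gap: 34.8
time: 42.83
tool_pos: [458.3, 34.2, 111.9]
tcp_rot: [170.7, 0.9, 89.5]
ft_force: [0.5, 0.4, -0.4]
finger_gap: 34.8
[458.31727967  34.18256055 111.94483556] [170.73459821   0.93485348  89.48811654] [ 0.48872054  0.37560586 -0.41489087] 34.75848635964897
```

```bash
python3 -m pendant '[[[0.4,0.1,0.1,0],[0.3,0.2,0.1,0],[0.3,0.2,0.1,0],[0.2,0.1,0.1,0],[0.1,0,0.1,0],[0.1,0,0,0],[0,0,0,0],[0,0,0,0],[0,0,0,0],[0,0,0,0]]]';python3 -c "
from h import *
s=sense();T=tool(s);print(s['tool_pos'],s['tcp_rot'],s['ft_force'],s['finger_gap'])
im=snapshot('wrist')[:,:,::-1].copy(); cv2.imwrite('pics/w31.png',im);np.save('T31.npy',T); rep(im,T,(150,60,380,222),47.6)
"
```

```text
time: 43.67
tool_pos: [473.0, 64.0, 102.8]
tcp_rot: [170.8, 1.0, 89.5]
ft_force: [0.5, -0.4, -1.3]
finger_gap: 34.5
[472.95391542  64.04383281 102.82112937] [170.80781738   0.96943466  89.5158496 ] [ 0.52065902 -0.39886672 -1.31905032] 34.4516200623758
rim [281.8 296.3] [66.5 82.2] sleeve [466.9  64.3 150.4] rel [-6.   0.2 47.6]
[256, 82, 15, 16, 188] [263.4  89.7] z18 [397.7  50.1] z66 [393.4  53.4]
[338, 109, 12, 13, 122] [343.5 114.4] z18 [414.5 105.9] z66 [406.9  98.2]
[279, 142, 26, 28, 430] [290.6 156.2] z18 [444.5  68.8] z66 [431.1  68.4]
[237, 162, 13, 13, 138] [243.3 168. ] z18 [453.5  33.3] z66 [438.3  39.9]
[311, 183, 13, 13, 136] [317.  188.8] z18 [470.2  89.2] z66 [451.8  84.8]
```

View pics/w31.png

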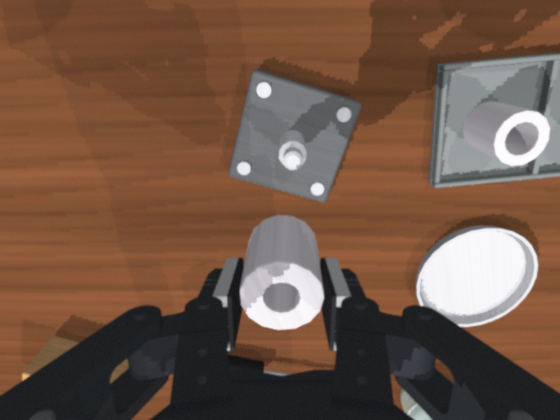

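```bash
python3 -m pendant '[[[0.1,-0.2,0.05,0],[0.1,-0.3,0.1,0],[0.05,-0.3,0.1,0],[0,-0.3,0.05,0],[0,-0.2,0,0],[0,-0.1,0,0],[0,-0.1,0,0],[0,0,0,0],[0,0,0,0],[0,0,0,0]]]';python3 -c "
from h import *
s=sense();T=tool(s);print(s['tool_pos'],s['tcp_rot'],s['ft_force'],s['finger_gap'])
"
```

```text
time: 44.55
tool_pos: [440.6, 69.4, 90.9]
tcp_rot: [170.8, 1.0, 89.5]
ft_force: [0.6, 0.0, -1.2]
finger_gap: 34.4
[440.59895062  69.37096271  90.85897837] [170.77031087   0.96921099  89.49876906] [ 0.57875518  0.03652934 -1.15488563] 34.4242875601081
```

```bash
python3 -m pendant '[[[0.01,-0.02,0.1,0],[0.01,-0.03,0.15,0],[0,-0.03,0.15,0],[0,-0.03,0.15,0],[0,-0.03,0.15,0],[0,-0.02,0.15,0],[0,-0.02,0.1,0],[0,-0.01,0.05,0],[0,0,0,0],[0,0,0,0]]]';python3 -c "
from h import *
s=sense();T=tool(s);print(s['tool_pos'],s['tcp_rot'],s['ft_force'],s['finger_gap'])
im=snapshot('wrist')[:,:,::-1].copy(); cv2.imwrite('pics/w32.png',im);rep(im,T,(150,60,380,205),47.6)
im=snapshot('scene'); cv2.imwrite('pics/s32.png',cv2.resize(im[110:230,230:400],None,fx=4,fy=4)[:,:,::-1])
"
```

```text
time: 45.38
tool_pos: [440.2, 69.3, 67.8]
tcp_rot: [170.8, 1.0, 89.5]
ft_force: [-0.4, 0.2, -0.6]
finger_gap: 34.7
[440.22807732  69.25560676  67.80425282] [170.82215195   0.97330558  89.47715294] [-0.36215592  0.19772593 -0.62813063] 34.65318831242892
rim [281.5 295.6] [68.5 83.9] sleeve [433.9  69.4 115.4] rel [-6.4  0.1 47.6]
[245, 142, 17, 17, 233] [253.1 149.9] z18 [397.8  50.2] z66 [385.3  55.2]
[333, 168, 16, 16, 192] [340.3 175.1] z18 [414.6 106. ] z66 [398.3  98.3]
```

View pics/s32.png

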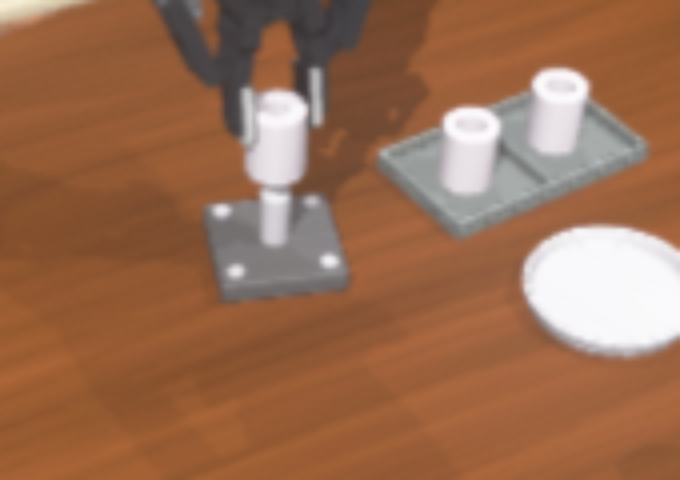

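The sleeve hangs centred over the pin, and both sleeves in the tray are upright. I'll lower it gently.

```bash
python3 -m pendant '[[[0.01,-0.01,0.08,0],[0,-0.01,0.1,0],[0,-0.02,0.1,0],[0,-0.01,0.1,0],[0,-0.02,0.1,0],[0,-0.01,0.07,0],[0,0,0.03,0],[0,0,0,0],[0,0,0,0],[0,0,0,0]]]';python3 -c "
from h import *
s=sense();T=tool(s);print(s['tool_pos'],s['tcp_rot'],s['ft_force'],s['finger_gap'])
im=snapshot('wrist')[:,:,::-1].copy(); cv2.imwrite('pics/w33.png',im);rep(im,T,None,47.6)
"
```

```text
time: 46.32
tool_pos: [440.9, 69.3, 55.4]
tcp_rot: [170.8, 1.0, 89.5]
ft_force: [0.2, -0.3, -0.8]
finger_gap: 34.6
[440.91589552  69.30891903  55.37739044] [170.76962945   0.96921684  89.47948598] [ 0.22363808 -0.33831326 -0.80948819] 34.559923522421116
rim [281.6 295.5] [68.6 84. ] sleeve [434.5  69.5 103. ] rel [-6.4  0.2 47.6]
```

```bash
python3 -m pendant '[[[0,-0.02,0.05,0],[0,-0.01,0.05,0],[0,-0.01,0.05,0],[0,-0.01,0.05,0],[0,0,0.04,0],[0,0,0.04,0],[0,0,0.03,0],[0,0,0.03,0],[0,0,0,0],[0,0,0,0]]]';python3 -c "
from h import *
s=sense();T=tool(s);print(s['tool_pos'],s['tcp_rot'],s['ft_force'],s['finger_gap'])
im=snapshot('wrist')[:,:,::-1].copy(); cv2.imwrite('pics/w34.png',im);rep(im,T,None,47.6)
"
```

```text
time: 47.2
tool_pos: [442.1, 69.2, 50.1]
tcp_rot: [170.7, 1.0, 89.5]
ft_force: [-1.8, 0.1, 3.0]
finger_gap: 34.6
[442.13108637  69.22331133  50.05639132] [170.66341957   0.97300892  89.48306569] [-1.76875374  0.1296113   2.95179603] 34.643163734775825
rim [281.4 295.8] [66.8 84.1] sleeve [435.8  69.3  97.7] rel [-6.4  0.1 47.6]
```

It has touched at a bottom height of about 52.7 mm, with 3 N upward, which matches the shoulder stop. One small confirming press follows.

```bash
python3 -m pendant '[[[0,-0.04,0.05,0],[0,0,0.05,0],[0,0,0.05,0],[0,0,0,0],[0,0,0,0],[0,0,0,0],[0,0,0,0],[0,0,0,0],[0,0,0,0],[0,0,0,0]]]';python3 -c "
from h import *
s=sense();T=tool(s);print(s['tool_pos'],s['tcp_rot'],s['ft_force'],s['finger_gap'])
im=snapshot('scene'); cv2.imwrite('pics/s35.png',cv2.resize(im[110:230,230:400],None,fx=4,fy=4)[:,:,::-1])
"
```

```text
time: 48.08
tool_pos: [443.3, 69.2, 49.4]
tcp_rot: [170.5, 1.0, 89.5]
ft_force: [-4.6, -0.5, 3.7]
finger_gap: 34.5
[443.29346984  69.17311484  49.44967242] [170.49862504   0.98336153  89.49090586] [-4.55554079 -0.52497883  3.68347452] 34.52372380390422
```

View pics/s35.png

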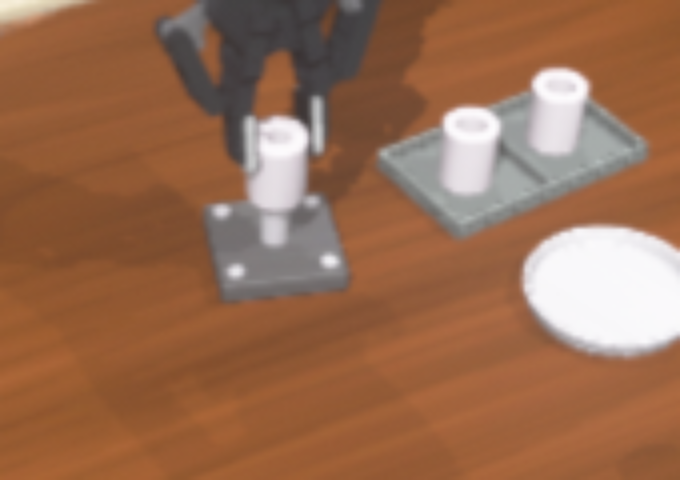

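The sleeve stops high on the shoulder, with pin showing below it, so it is undersize and goes to the dish.

```bash
python3 -m pendant '[[[0,-0.12,0,0],[0,0,0,0],[0,0,0,0],[0,0.04,-0.3,0],[0,0.09,-0.6,0],[0,0.1,-0.7,0],[0,0.08,-0.5,0],[0.3,0.2,-0.2,0],[0.6,0.4,0,0],[0.8,0.6,0,0]]]';python3 -m pendant '[[[0.9,0.7,0.1,0],[0.9,0.7,0.1,0],[0.9,0.7,0.1,0],[0.9,0.6,0.1,0],[0.8,0.5,0.1,0],[0.6,0.4,0.1,0],[0.3,0.3,0,0],[0.1,0.1,0,0],[0,0,0,0],[0,0,0,0]]]';python3 -c "
from h import *
s=sense();T=tool(s);print(s['tool_pos'],s['tcp_rot'],s['ft_force'],s['finger_gap'])
im=snapshot('wrist')[:,:,::-1].copy(); cv2.imwrite('pics/w36.png',im);rep(im,T,None,47.6)
"
```

```text
time: 48.97
tool_pos: [462.4, 103.0, 100.1]
tcp_rot: [170.5, 1.0, 89.3]
ft_force: [-0.3, -0.8, -1.2]
finger_gap: 34.5
time: 49.8
tool_pos: [551.8, 223.1, 98.1]
tcp_rot: [170.4, 0.9, 89.4]
ft_force: [-0.0, 0.6, -0.5]
finger_gap: 34.4
[551.78078549 223.1193717   98.06338292] [170.35635639   0.93946774  89.37617468] [-0.01285978  0.56397275 -0.48437429] 34.38430075510737
rim [281.7 295.7] [65.8 81.5] sleeve [545.1 223.3 145.7] rel [-6.7  0.2 47.6]
```

View pics/w36.png

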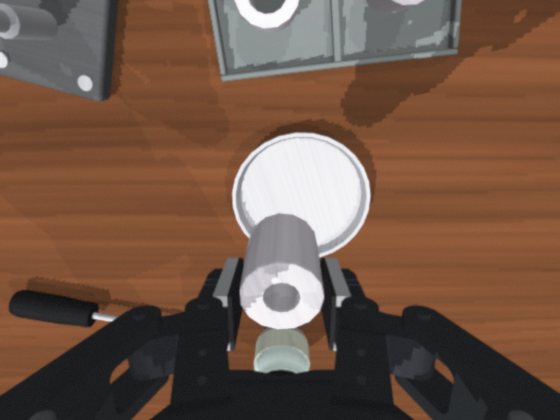

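Run:
```python
from h import *
T=tool(); print(cast('wrist',[(301.5,195),(233,196),(370,194),(302,133),(302,256)],13,T).round(1))
```

```text
[[554.9 236.3  13. ]
 [555.5 182.9  13. ]
 [554.2 289.4  13. ]
 [506.8 236.   13. ]
 [610.8 237.6  13. ]]
```

```bash
python3 -m pendant '[[[0.2,0.1,0.2,0],[0.2,0.1,0.5,0],[0.2,0,0.7,0],[0.1,-0.1,0.7,0],[0,-0.1,0.7,0],[0,-0.1,0.6,0],[0,-0.1,0.4,0],[0,0,0.2,0],[0,0,0.1,0],[0,0,0,0]]]'; python3 -c "
from h import *
s=sense();T=tool(s);print(s['tool_pos'],s['tcp_rot'],s['ft_force'],s['finger_gap'])
im=snapshot('wrist')[:,:,::-1].copy(); cv2.imwrite('pics/w37.png',im);rep(im,T,None,47.6)
"
```

```text
time: 50.68
tool_pos: [562.0, 234.3, 9.1]
tcp_rot: [170.3, 0.9, 89.1]
ft_force: [0.2, 0.5, -1.0]
finger_gap: 34.3
[561.99378888 234.3212073    9.09231194] [170.32251515   0.92248849  89.11498538] [ 0.15102601  0.46685849 -0.96513495] 34.32396783342097
rim [282.3 297.3] [67.7 88.6] sleeve [556.1 234.8  56.7] rel [-5.9  0.4 47.6]
```

View pics/w37.png

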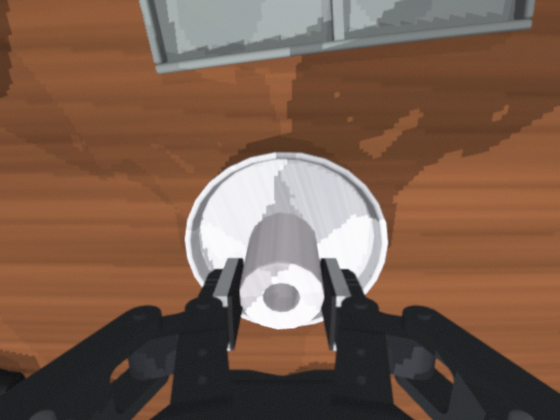

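The sleeve is centred in the dish, about 8 mm above the floor. I'll lower the last bit and then release.

```bash
python3 -m pendant '[[[0,-0.01,0.06,0],[0,-0.01,0.06,0],[0,-0.01,0.06,0],[0,-0.01,0.06,0],[0,-0.01,0.05,0],[0,0,0.05,0],[0,0,0.03,0],[0,0,0.03,0],[0,0,0,0],[0,0,0,0]]]'; python3 -c "
from h import *
s=sense();T=tool(s);print(s['tool_pos'],s['tcp_rot'],s['ft_force'],s['finger_gap'])"
```

```text
time: 51.57
tool_pos: [565.7, 235.4, 4.8]
tcp_rot: [169.9, 0.8, 89.1]
ft_force: [-0.9, -0.2, -0.8]
finger_gap: 34.2
[565.66230173 235.37781879   4.82372013] [169.9386331    0.7755251   89.10708318] [-0.87187111 -0.19984745 -0.83336412] 34.207599537368914
```

```bash
python3 -m pendant '[[[0,-0.03,0.06,0],[0,-0.02,0.06,0],[0,-0.02,0.05,0],[0,-0.01,0.05,0],[0,0,0.03,0],[0,0,0,0],[0,0,0,0],[0,0,0,0],[0,0,0,0],[0,0,0,0]]]'; python3 -c "
from h import *
s=sense();T=tool(s);print(s['tool_pos'],s['tcp_rot'],s['ft_force'],s['finger_gap'])"
```

```text
time: 52.4
tool_pos: [566.0, 235.7, 1.5]
tcp_rot: [169.8, 0.8, 89.1]
ft_force: [-0.8, 0.1, 1.7]
finger_gap: 34.5
[566.04395716 235.68562597   1.45630305] [169.80796906   0.75120859  89.1123    ] [-0.8074586   0.06415395  1.70606183] 34.53898171288111
```

Contact has begun, so I release and back off.

```bash
python3 -m pendant '[[[0,0,0,0],[0,0,0,0],[0,0,0,0],[0,0,0,0],[0,0,0,0],[0,0.04,-0.3,0],[0,0.1,-0.6,0],[0,0.17,-1,0],[0,0.17,-1,0],[0,0.17,-1,0]]]' 0.4;python3 -m pendant '[[[0,0,-1,0],[0,-0.3,-1,0],[0,-0.6,-0.6,0],[0,-1,-0.2,0],[0,-1,0,0],[0,-1,0,0],[0,-0.6,0,0],[0,-0.2,0,0],[0,0,0,0],[0,0,0,0]]]'; python3 -c "
from h import *
s=sense();T=tool(s);print(s['time'],s['tool_pos'],s['tcp_rot'],s['ft_force'],s['finger_gap'])
for n in('scene','wrist','top'):
  cv2.imwrite(f'pics/end_{n}.png',snapshot(n)[:,:,::-1])
np.save('Te.npy',T)"
```

```text
time: 53.23
tool_pos: [560.5, 235.1, 79.3]
tcp_rot: [170.4, 1.0, 89.1]
ft_force: [-0.2, -0.3, 0.0]
finger_gap: 59.8
time: 54.07
tool_pos: [462.5, 240.6, 143.0]
tcp_rot: [168.9, 0.3, 89.1]
ft_force: [0.1, 0.6, -0.6]
finger_gap: 59.8
54.0667 [462.54879783 240.57310751 143.01205524] [168.9326762    0.31015617  89.0830383 ] [ 0.14184232  0.62574304 -0.62131697] 59.762063664769116
```

View pics/end_scene.png

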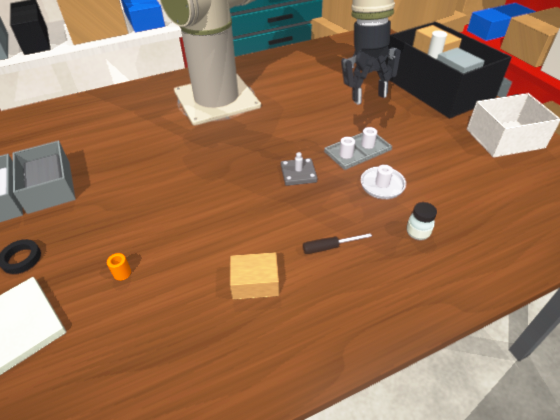

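View pics/end_wrist.png

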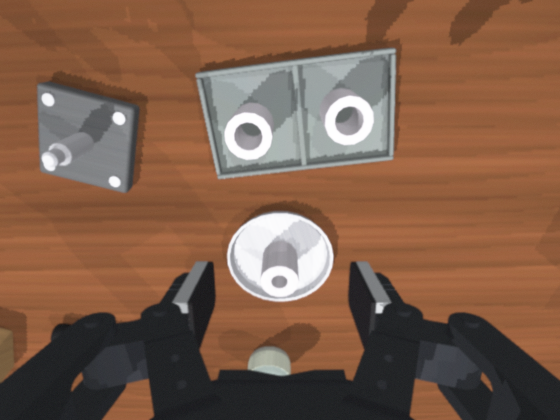

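The end views show two sleeves upright in the two tray compartments (rims at (247,136) and (347,119)). The third is upright in the dish (rim at (280,281)). The gripper is clear, and the carton, jar, screwdriver and orange decoy are where they were.

Run:
```python
from h import *
T=np.load('Te.npy'); print(cast('wrist',[(280,281),(247.5,136),(347,119)],49,T).round(1))
print(hand_in())
```

```text
[[558.7 236.5  49. ]
 [423.6 214.7  49. ]
 [412.1 287.9  49. ]]
the job is handed in; nothing more can be done
None
```

I tried all three sleeves on the gauge pin, put each away before starting the next, and handed the job in at about 54 s of the 69 s allowed. `hand_in()` gives no verdict, so what follows rests on my own checks.

| Sleeve (start position, mm) | Result on the pin | Put away in |
|---|---|---|
| (493, -117) | Went fully down to the plate | Left tray compartment |
| (585, -308) | Went fully down to the plate | Right tray compartment |
| (408, -260) | Stopped on the shoulder, lower end about 36.5 mm above the plate | Dish |

**Last checks:** the final pictures show all three standing upright. By casting their rims from the wrist camera, each is within about 5 mm of its compartment or dish centre. The carton, jar, screwdriver and orange look-alike are in place, and the gripper is clear of everything. The highest force I read at the end of a call was about 6 N; I did not read it within calls.

**What went wrong or disagreed:**
- **First grasp:** it closed above the sleeve without touching it. The real fingertips appeared about 28 mm behind the reported TCP, so I corrected the height from the camera views.
- **Gripper tilt:** it drifted to about 11° over the run. I gripped each sleeve while it stood upright, so each was at most about 2° off vertical when it went on the pin.
- **Confirming press:** pressing the third sleeve lightly on the shoulder moved the gripper about 1 mm sideways, leaving it about 3 mm off centre. The first contact was within about 2 mm, inside the 4 mm limit.

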